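Prise the forming plates out of their holder and box them

ROBOT

A 7-joint arm with a two-finger parallel gripper is mounted at the origin on the work surface. World frame = base frame: x ahead of the robot, y to its left, z up, the work surface at z = 0. Lengths are in m, angles in rad, forces in N, time in s.
With the tool pointing down it reaches from about 0.4 to 0.85 m from the base axis. Payload 4.5 kg.
Tool frame: the origin (TCP) lies midway between the tips of the shut fingers; the grasp point (between the pads) lies 19 mm behind it; z points along the fingers, y is the line along which they close (so a half turn about z gives the same grasp; the last joint's range is limited). The gripper opens to 88 mm and grips with 3 to 60 N. Pads are 18 mm wide; open, the fingers measure 123 mm over their backs; the gripper's body (75 mm by 187 mm) begins 45 mm behind the grasp point.
Start: joints at [-1.281, 0.689, -0.195, 1.565, 0.157, 0.902, -0.215], TCP at [0.158, 0.605, 0.239] pointing down, gripper open.
Joint ranges: [-3.01, 3.01], [-0.46, 2.08], [-1.47, 1.51], [0.13, 2.56], [-1, 4.14], [0.04, 2.09], [-2.66, 2.66]. Speed limits (rad/s): [2.57, 2.57, 3.14, 3.14, 3.14, 3.14, 3.14].

INTERFACE

Orientations are given as a unit quaternion [x, y, z, w].
In Python, from plant import r gives the robot as it stands.
- The arm moves only by the tool move_arm, never from a script. Its argument "targets" is a list that holds one entry, the list of rows, each a list of 7 numbers: the opening, from 0 (shut) to 1 (fully open), then the shift along the tool's x, y, z in mm, then the turn, a rotation vector about the tool's x, y, z in degrees. In form: [[[claw, dx, dy, dz, ax, ay, az], ...]]. A call has 1 to 10 rows; each row is the pose to reach, as a shift and turn from the pose commanded when the call began, along the tool's axes at that moment; what a row does not reach only later rows make up. A row lasts 1/8 s, in which the tool goes at most 62.5 mm and 10.7 degrees, less where a joint would pass 70% of its speed; a pose out of reach is approached as far as the arm can. A call with a gripper value outside its range is refused whole. The fingers move at their own pace and stop on an object; "newtons" is the grip in N (left out, the last holds). Time passes only in rows, so rows that repeat a pose let the fingers close. It gives the time, the measured TCP pose, the force, the opening and the grip force at its end, in the units of the state.
- r.get_state(): the state, without advancing time (a new reading comes with each control period).
- r.snapshot(name): name is "scene" or "side" or "wrist"; returns the picture (400x640x3 uint8, red, green, blue); there is no depth.
- r.camera_info(name): a dict with "fx", "fy", "cx", "cy" (pixels), "k1" (the pictures are not rectified: a ray, as slopes to the right and down, at radius r is drawn at 1 + k1 r^2 times it, then the intrinsics apply), "R" (3x3) and "t" (3): a world point X has camera coordinates R X + t. Camera axes: x right, y down, z forward; pixel columns grow to the right and rows downward; lengths in m; the calibration is good to about 2 mm. A picture is of the moment at which its call begins: read the wrist's pose just before it. camera_info takes no time and is no camera call; for the wrist camera it gives the pose at the moment of the call.
- r.finish_job(): hands the job in; it is judged then, once.
The state is a dict: "clock": time; "q": joint angles; "qd": joint speeds; "joint_torque": joint torques, N m; "tool_pos": TCP position; "eef_rot": TCP orientation; "contact_force": force on the tool from outside, world axes, zero at the start; "moment": the same for the moment, N m; "opening": opening from 0.0 (shut) to 1.0 (fully open); "finger_force": force on a finger pad.
Only numpy, scipy, OpenCV 4.12 (cv2) and the standard library are available. Lean on these libraries where they do the work, as an engineer would, in place of code of your own. Each camera call takes 0.05 s, during which the arm holds its last target. There are 200 camera calls.

TASK

Use the lifting bar, not your fingers, to prise each graphite forming plate up past the catches of its seat in the steel holder (two or three are there), then lay them all flat and side by side in the storage case. Stand the bar back upright in its place on the rubber mat, press the case's cover down until its catch holds it shut, and leave the tumbler, radio and pine cone alone.

Things in the scene. Friction and masses are not known exactly. Their poses are not given: they have to be found in the camera images.
- holder: Steel holder, fixed (place and yaw vary): 148 (x) by 252 (y) by 30 mm high, three seats 86 mm apart in a row along its y. Origin: on the bench under the middle seat's centre; front face (robot side) at its x = -77 mm, back at +71. Each seat has a front slot, see seat1.
- seat0 (a point): Centre of the floor of the seat at the holder's y = -86 mm, 12 mm above the bench, axes as the holder. Seat 105 (x) by 59 mm (y), walls up to 30 mm. Two brass spring catches in its side walls, 40 mm in front of its centre, snap over the step on the plate's sides. Holds plate0, or is empty if that is absent.
- seat1 (a point): The same for the middle seat (plate1). In front of every seat a slot 36 mm wide, open to the top, to the front face and down to the bench, runs in from the front face and on under the plate (to 10 mm in front of the seat's centre), so a bar standing on the bench slides in under the plate's front end.
- seat2 (a point): The same for the seat at the holder's y = +86 mm (plate2). What prising does in every seat: with the plate's front end lifted 18 to 20 mm (10 to 20 N; its back end stays down) the plate passes the catches, which spring in underneath and hold it up, tilted 0.17 rad. Lifted less, it falls back.
- plate0: Dark graphite forming plate, 140 g, 100 (x) by 56 (y) by 13 mm; the upper 5 mm are only 50 mm wide. Origin: centre of its underside, z up. May be absent. Starts in seat0, x along the holder's, top 5 mm below the holder's top, so fingers cannot hold it. Once prised, its front end stands above the holder, free to be gripped across the 56 mm and lifted out.
- plate1: The same, in seat1; may be absent.
- plate2: The same, in seat2; may be absent.
- bar: Lifting bar, 320 g, free-standing. Origin: sole's underside below the handle; x along the toe, z up. Heel 50 x 50 x 10 mm, centred; toe 22 mm wide, 6 thick, reaching x = 80 mm, underside level with the heel's; wooden handle 26 (x) by 22 mm (y), centred, 10 to 95 mm up. Slide the toe 15 to 25 mm under a plate, tip the bar back on its heel's rear edge (x = -25 mm) by 0.25 rad.
- mat: Black rubber mat, 135 by 76 mm, 3 mm thick, fixed, where the bar stands at first and belongs. Origin: on the bench where the middle of the bar's heel belongs; the mat reaches from x = -40 to +95 mm and y = -38 to +38 mm.
- case: Low plywood storage case, fixed (place and yaw vary): outside 126 (x) by 278 mm (y), inside 116 by 268, floor 6 mm above the bench, walls up to 34 mm. Origin: on the bench under its centre; x points away from the robot. Cover hinged along its +x rim; steel catch, 36 mm wide and 46 high, in front of its -x wall (x = -63 to -93 mm).
- bay0 (a point): Middle of a grey felt marking on the case's floor, 104 by 60 mm, 82 mm to the -y side of the case's centre; axes as the case. A plate fits there lengthwise along x, with 24 mm or more for the fingers on each side.
- bay1 (a point): The same, at the case's centre.
- bay2 (a point): The same, 82 mm to the +y side.
- cover (a joint): Angle (rad) of the case's hinged cover, a clear panel 129 deep, 278 wide, 8 mm thick with aluminium rim, 200 g. 0 = shut, 1.57 = upright, 1.85 at most; starts at 1.6 to 1.8. A stiff hinge: stays where left, 2 to 4 N at the edge moves it. At 0.09 its front lip meets the spring catch; 8 to 12 N down near the front edge snaps it past, and it stays shut.
- cover_hinge (a point): Middle of the cover's hinge axis, 34 mm above the bench at the case's +x rim; the cover turns about the case's y. The cover's underside passes through the axis.
- cover_edge (a point): Middle of the cover's free edge, 129 mm from the hinge, on its outer face (the top when shut).
- tumbler: Bystander: glass tumbler, 72 mm wide, 90 mm high. Origin: centre of its underside.
- radio: Bystander: small black radio, 45 by 130 by 85 mm with a thin aerial. Origin: centre of its underside.
- cone: Bystander: pine cone, 80 mm wide, 88 mm high. Origin: centre of its underside.
There are look-alikes about, which are no part of the job. What is shaped like the plate2 but green or pink is not meant. Leave any yellow look-alike of the bar alone.

How it is judged:
On the way, in this order (a step that is already met when the one before it is completed fails the run):
1. every plate has been prised up past its catches (distance of each of plate0, plate1, plate2 from where it was at the start of the episode above 0.006 m), for 0.2 s.
2. every plate lies flat in the case (x of plate0 in the frame of case between -0.03 and 0.03 m and y of plate0 in the frame of case between -0.115 and 0.115 m and z of each of plate0, plate1, plate2 in the frame of case below 0.011 m and angle between each of plate0, plate1, plate2's own z axis and vertical below 0.08 rad and x of plate1 in the frame of case between -0.03 and 0.03 m and y of plate1 in the frame of case between -0.115 and 0.115 m and x of plate2 in the frame of case between -0.03 and 0.03 m and y of plate2 in the frame of case between -0.115 and 0.115 m), for 0.2 s.
3. the cover is pressed shut (value of joint cover below 0.03 rad), for 0.2 s.
At the end, for the whole second after the job is handed in: Every plate lies flat (0.08 rad) on the case floor, its origin within 30 mm (x) and 115 mm (y) of the case's and at most 11 mm up; the cover is caught shut (below 0.03 rad); the bar stands upright on its mat, origin within 25 mm of the mat's; all at rest (all of step 2 and linear speed of each of plate0, plate1, plate2, bar below 0.02 m/s and value of joint cover below 0.03 rad and horizontal distance between bar and mat below 0.025 m and angle between bar's own z axis and vertical below 0.08 rad and height (world z) of bar below 0.008 m); the robot touches nothing.
It fails at once if the bare fingers or the arm drag a plate up past its catches, instead of the bar ((horizontal distance between plate0 and seat0 below 0.012 m and z of plate0 in the frame of holder between 0.0145 and 0.0175 m and contact force between any of the fingers, the arm and plate0 above 4 N) or (horizontal distance between plate1 and seat1 below 0.012 m and z of plate1 in the frame of holder between 0.0145 and 0.0175 m and contact force between any of the fingers, the arm and plate1 above 4 N) or (horizontal distance between plate2 and seat2 below 0.012 m and z of plate2 in the frame of holder between 0.0145 and 0.0175 m and contact force between any of the fingers, the arm and plate2 above 4 N)).
It fails at once if the tumbler is shoved more than 30 mm or tipped (distance of tumbler from where it was at the start of the episode above 0.03 m or angle between tumbler's own z axis and vertical above 0.5 rad).
It fails at once if the radio is shoved more than 30 mm or tipped (distance of radio from where it was at the start of the episode above 0.03 m or angle between radio's own z axis and vertical above 0.5 rad).
It fails at once if the cone is shoved more than 30 mm or tipped (distance of cone from where it was at the start of the episode above 0.03 m or angle between cone's own z axis and vertical above 0.5 rad).
It fails at once if a plate falls off the bench (height (world z) of any of plate0, plate1, plate2 below -0.05 m).
Of plate0, plate1, plate2 only 2 to 3 are there at a start; the rules pass over those that are not, and their reading is None.
At some moment in a run one of bar may be knocked a few centimetres aside while the robot is not near it.
It also fails if it takes over 210 s, if anything falls off the work surface, if the arm or the gripper's body presses on something with over 40 N, if the wrist force passes 120 N, or if a joint passes its speed limit or range.

## Working session

There is one attempt and no reset: what is moved stays moved. The work goes in short steps, Python scripts to look and compute and a tool call to move; the robot and the scene stay as the last step left them, time stands still between calls to the robot, and variables do not carry over. Pictures are saved under pics/ and viewed, at most 14 in all, crops included, and the job is handed in when it is done.

Besides the shell and the picture viewer there is one more tool, called after "Call:" by a JSON object that holds its "fn" and its "kwargs". move_arm: Moves the arm, as the interface text tells. Its arguments: {"type":"object","properties":{"targets":{"type":"array","items":{"type":"array","items":{"type":"array","items":{"type":"number"}}}},"newtons":{"type":"number"}},"required":["targets"]}

```bash
ls; mkdir -p pics
python3 - <<'E'
from plant import r
import cv2,numpy as np
a=r.snapshot("scene");b=r.snapshot("side")
cv2.imwrite("pics/s0.png",a[:,:,::-1]);cv2.imwrite("pics/d0.png",b[:,:,::-1])
for n in("scene","side","wrist"):
  i=r.camera_info(n);print(n,{k:np.round(v,4).tolist() for k,v in i.items()})
print(r.get_state())
E
```

```text
pics
scene {'fx': 514.8121, 'fy': 514.8121, 'cx': 324.3373, 'cy': 216.0739, 'k1': -0.0397, 'R': [[0.6314, 0.7753, -0.0136], [0.4137, -0.3517, -0.8397], [-0.6558, 0.5246, -0.5429]], 't': [-0.324, -0.1476, 1.5213]}
side {'fx': 394.3178, 'fy': 394.3178, 'cx': 313.9245, 'cy': 192.0186, 'k1': -0.0254, 'R': [[0.9618, -0.2733, 0.0157], [-0.1315, -0.5116, -0.8491], [0.2401, 0.8146, -0.528]], 't': [-0.4679, 0.0998, 0.7973]}
wrist {'fx': 324.7354, 'fy': 324.7354, 'cx': 320.7016, 'cy': 199.9259, 'k1': 0.0037, 'R': [[0.2529, 0.9675, -0.0019], [0.9211, -0.2401, 0.3063], [0.2959, -0.0792, -0.9519]], 't': [-0.6255, -0.0429, 0.3917]}
{'clock': 0.1, 'q': array([-1.28118066,  0.68988008, -0.19452436,  1.56624933,  0.15729517,
        0.90248648, -0.21508573]), 'qd': array([-1.90418869e-04, -1.58799018e-03, -9.21658692e-05, -1.67045646e-03,
        9.65330257e-05,  1.62574060e-04, -1.03287990e-03]), 'joint_torque': array([-3.13419943e-03, -5.28502500e+01, -1.27139971e+00, -1.53838187e+01,
       -5.25350519e-02,  2.03994918e-03,  4.03961144e-05]), 'tool_pos': array([0.15804118, 0.60410046, 0.23800036]), 'eef_rot': array([ 1.27513663e-01,  9.91836478e-01, -8.15038545e-04, -4.75717346e-05]), 'contact_force': array([-0.57214724,  0.07905674, -0.44290798]), 'moment': array([ 0.00818014,  0.00744962, -0.04656855]), 'finger_force': 0.0, 'opening': 1.000071980166483}
```

View pics/s0.png

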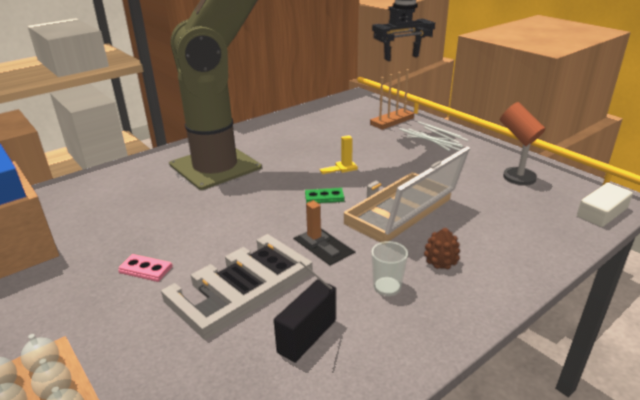

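View pics/d0.png

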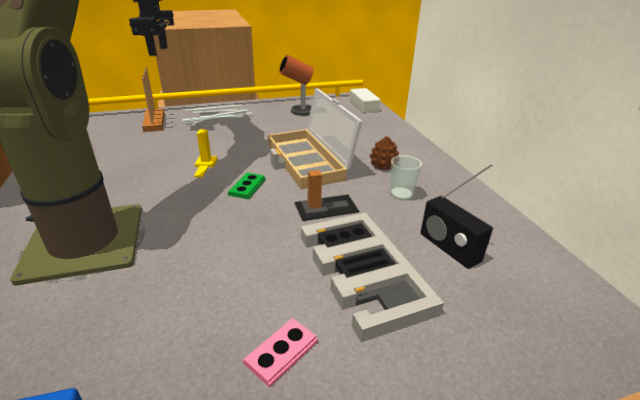

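Scene: holder with plates in the two +y seats (around (240,277),(270,258)), the near seat (200,290) empty; bar at (315,220) on its mat; case at (400,205), cover open; tumbler (388,268), cone (443,248), radio (306,320).

```bash
cat > h.py <<'E'
import numpy as np,cv2
from scipy.optimize import least_squares
from scipy.spatial.transform import Rotation as Ro
from plant import r
def K(i): return np.array([[i["fx"],0,i["cx"]],[0,i["fy"],i["cy"]],[0,0,1]]),np.array([i["k1"],0,0,0.])
def back(i,uv,z):
    k,d=K(i);p=cv2.undistortPoints(np.array(uv,float).reshape(-1,1,2),k,d)[:,0]
    R=np.array(i["R"]);t=np.array(i["t"]);C=-R.T@t
    D=np.c_[p,np.ones(len(p))]@R
    return C+D*((z-C[2])/D[:,2])[:,None]
def proj(i,X):
    k,d=K(i);return cv2.projectPoints(np.array(X,float).reshape(-1,1,3),cv2.Rodrigues(np.array(i["R"]))[0],np.array(i["t"]),k,d)[0][:,0]
def W(p,L):  # pose x,y,yaw ; local points -> world
    L=np.atleast_2d(L);c,s=np.cos(p[2]),np.sin(p[2])
    return np.c_[p[0]+c*L[:,0]-s*L[:,1],p[1]+s*L[:,0]+c*L[:,1],L[:,2]]
def fit(obs,p0):  # obs: list of (info, local pts, pixels)
    f=lambda p:np.concatenate([(proj(i,W(p,L))-np.array(u)).ravel() for i,L,u in obs])
    s=least_squares(f,p0);return s.x,np.round(f(s.x),1)
def delta(pos,yaw,tilt=0.):
    """shift/turn in current tool axes to reach TCP pos; tool down with closing axis y at world angle yaw"""
    s=r.get_state();R0=Ro.from_quat(s["eef_rot"])
    best=None
    for y in (yaw,yaw+np.pi):
        Y=np.array([np.cos(y),np.sin(y),0]);Z=np.array([0,0,-1.]);X=np.cross(Y,Z)
        R=Ro.from_matrix(np.c_[X,Y,Z]);v=(R0.inv()*R).as_rotvec(True)
        if best is None or np.linalg.norm(v)<np.linalg.norm(best):best=v
    d=R0.inv().apply(np.array(pos)-s["tool_pos"])*1000
    print("shift",np.round(d,1),"turn",np.round(best,2),"clock",round(s["clock"],2))
def shot(n,name,box=None,f=1):
    i=r.camera_info(n);a=r.snapshot(n)[:,:,::-1]
    cv2.imwrite("pics/raw_"+name+".png",a)
    if box:a=a[box[1]:box[3],box[0]:box[2]]
    cv2.imwrite("pics/"+name+".png",cv2.resize(a,None,fx=f,fy=f,interpolation=cv2.INTER_CUBIC));return i
E
python3 - <<'E'
from h import *
i=r.camera_info("scene");j=r.camera_info("side")
print("holder top",back(i,[(164,291),(207,322),(312,265),(268,237)],.03).round(3).tolist())
print("holder side",back(j,[(365,213),(442,296),(357,325),(302,231)],.03).round(3).tolist())
print("mat",back(i,[(354,247),(330,262),(293,238),(315,225)],.003).round(3).tolist())
print("case top",back(i,[(346,209),(388,234),(453,200)],.034).round(3).tolist())
print("side",back(j,[(269,137),(307,181),(345,172)],.034).round(3).tolist())
print("tumbler,cone",back(i,[(388,290),(443,265)],0).round(3).tolist())
R=Ro.from_quat(r.get_state()["eef_rot"]);print(R.as_matrix().round(3))
iw=r.camera_info("wrist");Rw=np.array(iw["R"]);C=-Rw.T@np.array(iw["t"]);print("cam in tool",R.inv().apply(C-r.get_state()["tool_pos"]),(Rw@R.as_matrix()).round(3))
a=cv2.imread("pics/s0.png")
A=cv2.resize(a[195:335,155:320],None,fx=4.8,fy=4.2,interpolation=cv2.INTER_CUBIC)
E
```

```text
holder top [[0.463, -0.366, 0.03], [0.594, -0.342, 0.03], [0.586, -0.092, 0.03], [0.442, -0.105, 0.03]]
holder side [[0.574, -0.09, 0.03], [0.607, -0.345, 0.03], [0.45, -0.363, 0.03], [0.428, -0.117, 0.03]]
mat [[0.568, 0.042, 0.003], [0.576, -0.035, 0.003], [0.45, -0.043, 0.003], [0.441, 0.03, 0.003]]
case top [[0.471, 0.102, 0.034], [0.612, 0.105, 0.034], [0.612, 0.333, 0.034]]
side [[0.445, 0.342, 0.034], [0.487, 0.065, 0.034], [0.591, 0.085, 0.034]]
tumbler,cone [[0.72, -0.001, -0.0], [0.739, 0.148, 0.0]]
[[-0.967  0.253 -0.   ]
 [ 0.253  0.967 -0.002]
 [-0.    -0.002 -1.   ]]
cam in tool [ 0.07931294  0.0015938  -0.14684937] [[ 0.     1.     0.   ]
 [-0.952  0.    -0.306]
 [-0.306 -0.     0.952]]
```

```bash
python3 -c "
from h import *
delta((.45,.13,.30),np.pi/2)"
```

```text
shift [-402.4 -384.9  -61.3] turn [-9.000e-02 -1.000e-02 -1.465e+01] clock 0.1
```

Call:
{"fn": "move_arm", "kwargs": {"targets": [[[1,-45,-43,-20,0,0,-3],[1,-90,-86,-40,0,0,-6],[1,-134,-128,-61,0,0,-9],[1,-179,-171,-61,0,0,-12],[1,-224,-214,-61,0,0,-14.6],[1,-268,-257,-61,0,0,-14.6],[1,-313,-299,-61,0,0,-14.6],[1,-358,-342,-61,0,0,-14.6],[1,-402,-385,-61,0,0,-14.6],[1,-402,-385,-61,0,0,-14.6]]]}}

```text
clock: 1.35
tool_pos: [0.4515, 0.125, 0.2992]
eef_rot: [0.006, 1.0, -0.001, -0.0]
contact_force: [-1.1, 0.3, 0.3]
opening: 1.0
finger_force: 0.0
```

```bash
python3 -c "
from h import *
import pickle
i=shot('wrist','w1',(0,0,640,400),1.25);pickle.dump(i,open('w1.pkl','wb'))
print(r.get_state()['tool_pos'])
delta((.45,-.19,.30),np.pi/2)"
```

```text
[0.45045926 0.12772761 0.29930121]
shift [  -1.8 -317.7   -0.4] turn [-0.06 -0.03 -0.41] clock 1.4
```

View pics/w1.png

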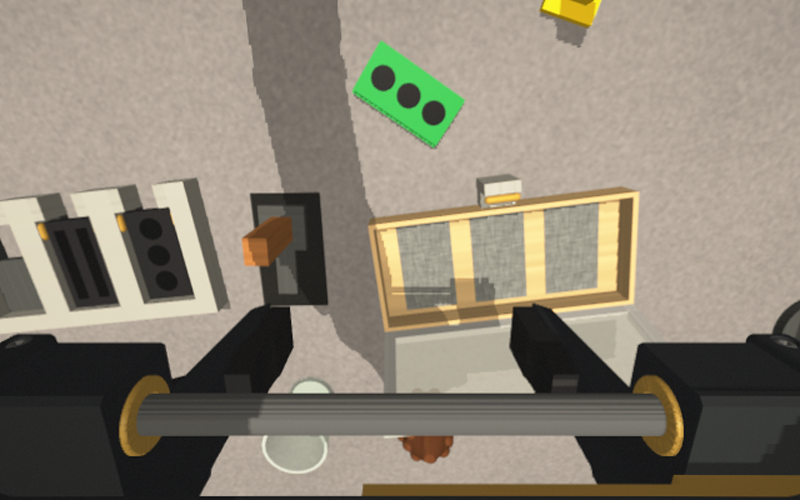

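Call:
{"fn": "move_arm", "kwargs": {"targets": [[[1,-2,-60,0,0,0,-0.4],[1,-2,-120,0,0,0,-0.4],[1,-2,-180,0,0,0,-0.4],[1,-2,-240,0,0,0,-0.4],[1,-2,-300,0,0,0,-0.4],[1,-2,-318,0,0,0,-0.4],[1,-2,-318,0,0,0,-0.4]]]}}

```text
clock: 2.28
tool_pos: [0.4515, -0.1865, 0.2995]
eef_rot: [-0.003, 1.0, 0.001, -0.0]
contact_force: [-0.4, 0.1, 0.7]
opening: 1.004
finger_force: 0.0
```

```bash
python3 -c "
from h import *
import pickle
i=shot('wrist','w2',(170,90,490,290),2.5);pickle.dump(i,open('w2.pkl','wb'))
a=cv2.imread('pics/raw_w1.png')[130:290,280:530];cv2.imwrite('pics/w1c.png',cv2.resize(a,None,fx=3.2,fy=3.2,interpolation=cv2.INTER_CUBIC))
"
```

```text
(no output)
```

View pics/w2.png

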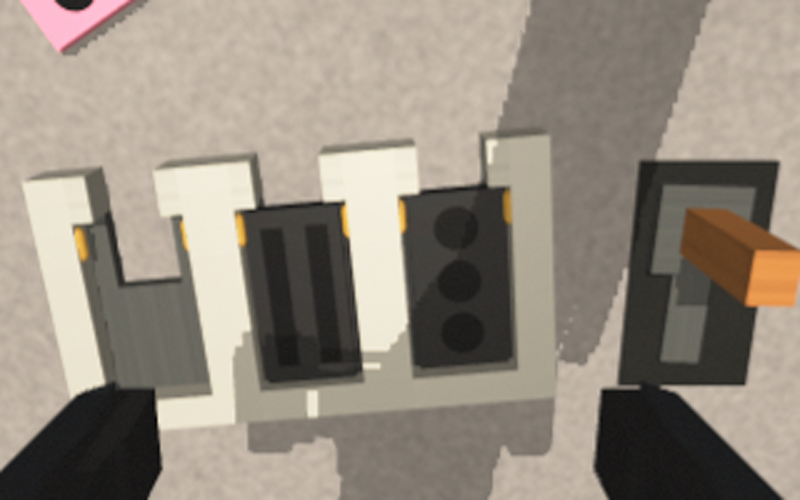

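View pics/w1c.png

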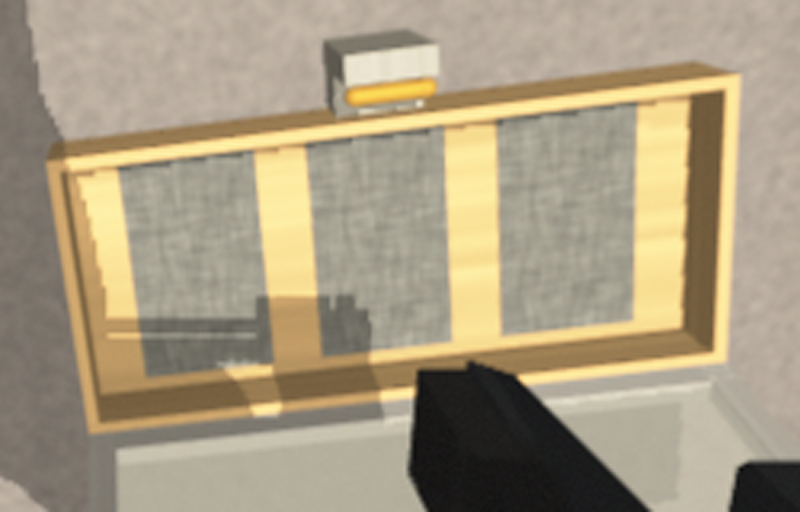

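```bash
cat > m.py <<'E'
from h import *
import pickle
i1=pickle.load(open('w1.pkl','rb'));i2=pickle.load(open('w2.pkl','rb'))
def c2(u):return np.array(u,float)/2.5+[170,90]
def c1(u):return np.array(u,float)/3.2+[280,130]
m=lambda L:np.array(L,float)/1000
H,e=fit([(i2,m([(-77,126,30),(71,126,30),(-77,-126,30),(-77,18,30),(-77,68,30)]),c2([(549,137),(553,397),(25,184),(321,155),(416,147)]))],[.52,-.23,0]);print("H",H.round(4).tolist(),e)
M,e=fit([(i2,m([(-40,-38,3),(-40,38,3),(95,38,3),(95,-38,3)]),c2([(640,161),(778,162),(748,384),(619,383)]))],[.48,0,0]);print("M",M.round(4).tolist(),e)
B,e=fit([(i2,m([(-25,-25,13),(25,-25,13),(-25,25,13),(80,-11,9),(80,11,9)]),c2([(665,184),(651,274),(756,187),(661,362),(699,363)]))],[.48,0,0]);print("B",B.round(4).tolist(),e)
C,e=fit([(i1,m([(-63,-139,34),(63,-139,34),(-63,139,34),(63,139,34)]+[(52,y+d,6) for y in(-82,0,82) for d in(-30,30)]),c1([(48,160),(92,433),(740,75),(726,362),(146,378),(273,362),(318,357),(452,343),(500,336),(633,320)]))],[.53,.2,0]);print("C",C.round(4).tolist(),e)
# cross-check against scene/side cams
for n in("scene","side"):
    i=r.camera_info(n)
    print(n,"H corners",proj(i,W(H,m([(-77,126,30),(71,126,30),(71,-126,30),(-77,-126,30)]))).round(0).tolist(),"C",proj(i,W(C,m([(-63,-139,34),(63,-139,34),(-63,139,34)]))).round(0).tolist())
print("seats",W(H,m([(0,0,12),(0,86,12)])).round(4).tolist(),"bays",W(C,m([(0,-82,6),(0,0,6),(0,82,6)])).round(4).tolist())
E
python3 m.py
```

```text
H [0.5208, -0.2227, 0.1084] [-6.7 -1.1 -3.8 -0.5  8.7 -0.   0.4  0.3  1.2 -0.5]
M [0.4881, -0.0019, 0.014] [ 0.   0.   0.4 -0.8 -0.6  0.1  0.2  0.8]
B [0.4856, -0.0049, -0.0226] [-0.3  0.5  0.4 -0.3  0.1  0.3  0.  -0.3 -0.2 -0.3]
C [0.5244, 0.2368, 0.1159] [-0.3  0.4 -0.7  0.2 -0.2  0.2 -0.5  0.1  0.1 -0.5  0.5 -0.1  1.2 -0.2
  0.  -0.5  0.1 -0.  -0.2  0.3]
scene H corners [[265.0, 235.0], [310.0, 263.0], [211.0, 325.0], [167.0, 288.0]] C [[344.0, 212.0], [386.0, 232.0], [413.0, 172.0]]
side H corners [[302.0, 227.0], [366.0, 213.0], [439.0, 294.0], [360.0, 320.0]] C [[301.0, 176.0], [347.0, 168.0], [268.0, 134.0]]
seats [[0.5208, -0.2227, 0.012], [0.5115, -0.1372, 0.012]] bays [[0.5339, 0.1553, 0.006], [0.5244, 0.2368, 0.006], [0.5149, 0.3182, 0.006]]
```

```bash
cat >> m.py <<'E'
H,e=fit([(i2,m([(-77,y,30) for y in(-104,-68,-18,18,68,104)]),c2([(84,178),(156,171),(240,164),(321,156),(416,147),(492,138)]))],[.52,-.23,0.1]);print("H2",H.round(4).tolist(),e)
q=lambda L:((proj(i2,W(H,m(L)))-[170,90])*2.5).round(0).tolist()
print("back edge",q([(71,126,30),(71,-126,30),(71,18,30)]),"seat floor back",q([(52,y,12) for y in(-115,-57)]),"plates",q([(x,y+d,25) for y in(0,86) for x in(-50,50) for d in(-25,25)]),"outer",q([(-77,126,30),(-77,-126,30)]))
a=cv2.imread('pics/raw_w2.png')[90:290,170:490];a=cv2.resize(a,None,fx=2.5,fy=2.5,interpolation=cv2.INTER_CUBIC)
for y in(-86,0,86):
    for P in ([(x,y+d,30) for x,d in((-52.5,-29.5),(52.5,-29.5),(52.5,29.5),(-52.5,29.5))],[(x,y+d,30) for x,d in((-77,-18),(-52,-18),(-52,18),(-77,18))],[(-10,y-18,0),(-10,y+18,0)]):
        cv2.polylines(a,[np.int32(q(P))],True,(0,0,255),1)
cv2.polylines(a,[np.int32(q([(-77,-126,30),(71,-126,30),(71,126,30),(-77,126,30)]))],True,(0,255,0),1)
cv2.imwrite('pics/ov.png',a)
E
python3 m.py | tail -2
```

```text
H2 [0.5206, -0.2247, 0.1028] [ 0.5  0.1 -0.9  0.2  3.8 -0.7 -0.8 -0.2 -0.1 -0.3 -2.4  0.6]
back edge [[539.0, 397.0], [100.0, 435.0], [350.0, 413.0]] seat floor back [[122.0, 390.0], [220.0, 381.0]] plates [[245.0, 212.0], [339.0, 203.0], [271.0, 383.0], [358.0, 375.0], [406.0, 197.0], [501.0, 188.0], [421.0, 369.0], [510.0, 362.0]] outer [[529.0, 135.0], [43.0, 182.0]]
```

View pics/ov.png

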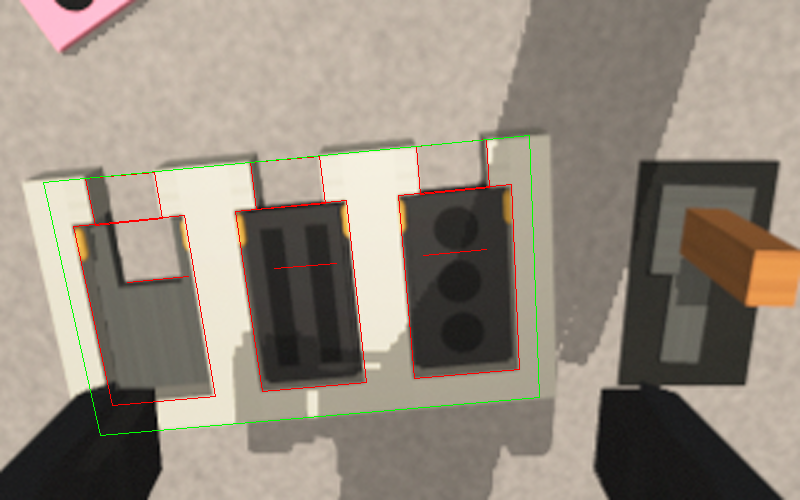

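Overlay agrees with slots, seats and plates; poses: holder (0.5206,-0.2247,0.103), case (0.5244,0.2368,0.116), bar (0.4856,-0.0049,-0.023), seat0 empty.

```bash
cat >> h.py <<'E'
H=np.array([.5206,-.2247,.1028]);C=np.array([.5244,.2368,.1159]);M=np.array([.4881,-.0019,.014])
def tool(yaw,t):
    """tool y along local y of a frame with this yaw; upper end of tool leaning to local +x by t"""
    c,s=np.cos(yaw),np.sin(yaw);Y=np.array([-s,c,0]);Z=np.array([-np.sin(t)*c,-np.sin(t)*s,-np.cos(t)])
    return np.c_[np.cross(Y,Z),Y,Z]
def go(G,yaw,t=0.,off=.019,say=""):
    """delta bringing the grasp point (off behind TCP) to G"""
    s=r.get_state();R0=Ro.from_quat(s["eef_rot"]);R=tool(yaw,t)
    d=R0.inv().apply(np.array(G)+off*R[:,2]-s["tool_pos"])*1000
    print(say,"shift",d.round(1).tolist(),"turn",(R0.inv()*Ro.from_matrix(R)).as_rotvec(True).round(2).tolist())
E
python3 - <<'E'
from h import *
go((.4856,-.0049,.16),-.023,.25);go((.4856,-.0049,.075),-.023,.25)
E
```

```text
shift [-30.8, 179.7, 158.3] turn [-0.13, 14.32, 1.82]
 shift [-30.8, 179.6, 243.3] turn [-0.13, 14.32, 1.82]
```

Call:
{"fn": "move_arm", "kwargs": {"targets": [[[0.6,-10,45,40,0,5,0.6],[0.6,-20,90,80,0,10,1.2],[0.6,-31,135,120,0,14.3,1.8],[0.6,-31,180,158,0,14.3,1.8],[0.6,-31,180,158,0,14.3,1.8],[0.6,-31,180,158,0,14.3,1.8]]]}}

```text
clock: 3.08
tool_pos: [0.481, -0.0059, 0.1421]
eef_rot: [0.011, 0.992, -0.0, -0.125]
contact_force: [0.4, -0.7, -0.6]
opening: 0.597
finger_force: 0.0
```

Run:
```python
from h import *
import pickle
i=shot('wrist','w3',(160,60,480,260),2.5)
pickle.dump(i,open('w3.pkl','wb'))
k=r.get_state();print(k["q"].round(2),k["tool_pos"].round(4))
go((.4856,-.0049,.075),-.023,.25)
```

```text
[ 0.06  0.76 -0.21  1.85  0.16  0.8   1.3 ] [ 0.4814 -0.0071  0.1425]
 shift [-20.6, 2.7, 83.4] turn [-0.22, 0.08, -0.13]
```

View pics/w3.png

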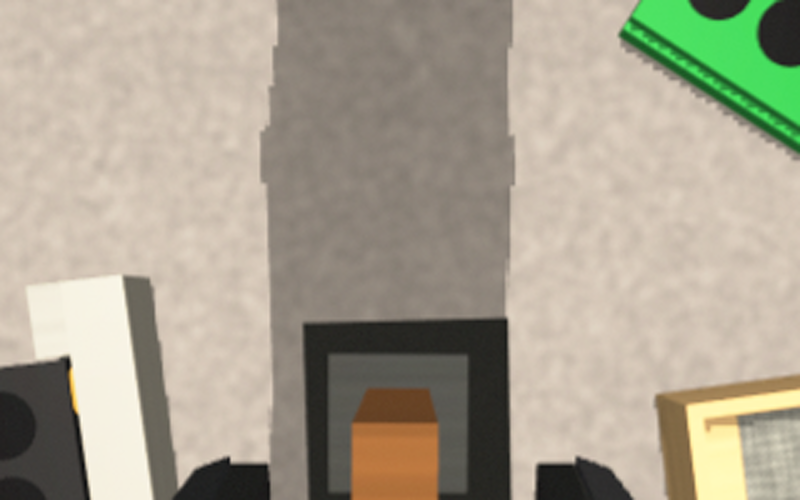

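The bar's handle is at crop (395,440), centred between the finger tips: descend and grip.

Call:
{"fn": "move_arm", "kwargs": {"newtons": 55, "targets": [[[0.6,-10,2,42,0,0,0],[0.6,-20.6,2.5,83.5,0,0,0],[0.6,-20.6,2.5,83.5,0,0,0],[0.1,-20.6,2.5,83.5,0,0,0],[0.1,-20.6,2.5,83.5,0,0,0],[0.1,-20.6,2.5,83.5,0,0,0],[0.1,-20.6,2.5,83.5,0,0,0],[0.1,-20.6,2.5,83.5,0,0,0]]]}}

```text
clock: 4.12
tool_pos: [0.4812, -0.0057, 0.0565]
eef_rot: [0.013, 0.992, -0.001, -0.124]
contact_force: [0.2, -2.4, 6.4]
opening: 0.245
finger_force: 54.9
```

Run:
```python
from h import *
k=r.get_state();Rm=Ro.from_quat(k["eef_rot"]);print(k["tool_pos"].round(4),k["eef_rot"].round(4),k["opening"],k["finger_force"],k["contact_force"])
# grasp point now; bar yaw follows tool y
m=Rm.as_matrix();G=k["tool_pos"]-.019*m[:,2];yaw=np.arctan2(-m[0,1],m[1,1]);t=np.arcsin(-(m[0,2]*np.cos(yaw)+m[1,2]*np.sin(yaw)))
print("G",G,"yaw",yaw,"t",t)
```

```text
[ 0.4812 -0.0057  0.0565] [ 1.290e-02  9.922e-01 -8.000e-04 -1.238e-01] 0.2452289871691686 54.89094684482552 [ 0.19940969 -2.37091752  6.43061103]
G [ 0.4858977  -0.00577424  0.07490434] yaw -0.02549456529702777 t 0.2482686236436889
```

```bash
cat >> h.py <<'E'
T0=.2483;HG=.072
def bar(x,y,z,p=0.,say="",F=H):
    """bar origin at local (x,y) mm of frame F, sole z mm, tipped back p about rear heel edge"""
    O=W(F,[x/1000,y/1000,z/1000])[0];ex=np.array([np.cos(F[2]),np.sin(F[2]),0]);ez=np.array([0,0,1.])
    P=O-.025*ex;xb=np.cos(p)*ex+np.sin(p)*ez;zb=-np.sin(p)*ex+np.cos(p)*ez
    go(P+.025*xb+HG*zb,F[2],T0-p,say=say)
def where(F=H):
    k=r.get_state();m=Ro.from_quat(k["eef_rot"]).as_matrix();G=k["tool_pos"]-.019*m[:,2]
    yaw=np.arctan2(-m[0,1],m[1,1]);c,s=np.cos(yaw),np.sin(yaw);p=T0-np.arcsin(-(m[0,2]*c+m[1,2]*s))
    O=G-HG*np.array([-np.sin(p)*c,-np.sin(p)*s,np.cos(p)])
    c,s=np.cos(F[2]),np.sin(F[2]);d=O-[F[0],F[1],0]
    print("bar local mm",((c*d[0]+s*d[1])*1e3).round(1),((-s*d[0]+c*d[1])*1e3).round(1),(O[2]*1e3).round(1),"dyaw",round(yaw-F[2],4),"pitch",round(p,4),"F",k["contact_force"].round(1),"clk",round(k["clock"],2),"q",k["q"].round(2),"open",round(k["opening"],3))
E
python3 - <<'E'
from h import *
where();bar(-140,86,50,say="above");bar(-140,86,2,say="down")
E
```

```text
bar local mm -12.1 221.3 2.9 dyaw -0.1283 pitch 0.0 F [ 0.2 -2.4  6.4] clk 4.12 q [ 0.03  0.9  -0.18  1.89  0.2   0.62  1.27] open 0.245
above shift [117.6, -151.3, -18.0] turn [1.55, -0.02, -7.19]
down shift [105.8, -151.1, 28.5] turn [1.55, -0.02, -7.19]
```

Call:
{"fn": "move_arm", "kwargs": {"targets": [[[0.1,12,0,-46,0,0,0],[0.1,30,-30,-42,0.4,0,-1.8],[0.1,55,-65,-35,0.8,0,-3.6],[0.1,85,-105,-27,1.2,0,-5.4],[0.1,117.6,-151,-18,1.55,0,-7.2],[0.1,117.6,-151,-18,1.55,0,-7.2],[0.1,117.6,-151,-18,1.55,0,-7.2],[0.1,117.6,-151,-18,1.55,0,-7.2]]]}}

```text
clock: 5.12
tool_pos: [0.3687, -0.152, 0.1026]
eef_rot: [-0.052, 0.991, -0.006, -0.124]
contact_force: [0.6, -0.2, -2.6]
opening: 0.246
finger_force: 54.9
```

Run:
```python
from h import *
where();bar(-140,86,50,say="above");bar(-140,86,2,say="down")
i=shot('scene','s4',(220,180,360,290),5.5)
```

```text
bar local mm -139.0 87.9 49.0 dyaw 0.0026 pitch 0.0002 F [ 0.6 -0.2 -2.6] clk 5.12 q [ 0.31  0.76 -0.16  2.14  0.37  0.51  1.52] open 0.246
above shift [1.2, -1.9, -0.7] turn [0.06, 0.01, 0.17]
down shift [-10.6, -2.0, 45.8] turn [0.06, 0.01, 0.17]
```

View pics/s4.png

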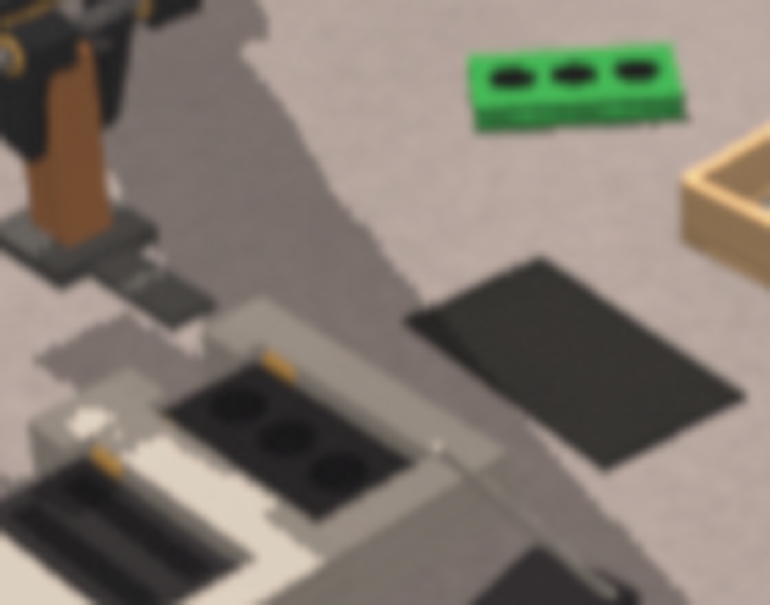

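Bar held level, toe tip at crop (175,328)-(215,303), in line with the slot of seat2. Check against the model.

Run:
```python
from h import *
i=r.camera_info("scene")
P=W(H,np.array([(-139+80,87.9-11,55),(-139+80,87.9+11,55),(-77,68,30),(-77,104,30)])/1000)
print(((proj(i,P)-[220,180])*5.5).round(0))
```

```text
[[173. 321.]
 [217. 298.]
 [133. 363.]
 [203. 326.]]
```

Call:
{"fn": "move_arm", "kwargs": {"targets": [[[0.1,-5,-2,22,0,0,0.2],[0.1,-10.6,-2,46,0,0,0.2],[0.1,-10.6,-2,46,0,0,0.2],[0.1,-10.6,-2,46,0,0,0.2]]]}}

```text
clock: 5.68
tool_pos: [0.3668, -0.1546, 0.0559]
eef_rot: [-0.05, 0.991, -0.006, -0.124]
contact_force: [0.2, 1.2, -2.6]
opening: 0.247
finger_force: 54.9
```

Run:
```python
from h import *
where();bar(-109,86,1,say="in")
```

```text
bar local mm -141.2 85.5 2.3 dyaw -0.0019 pitch -0.0012 F [ 0.2  1.2 -2.6] clk 5.67 q [ 0.28  0.86 -0.11  2.16  0.41  0.4   1.48] open 0.247
in shift [-31.4, 0.6, -6.6] turn [0.06, -0.07, -0.1]
```

Call:
{"fn": "move_arm", "kwargs": {"targets": [[[0.1,-12,0,-2.5,0,0,0],[0.1,-24,0,-5,0,0,0],[0.1,-31.4,0.5,-6.8,0,0,0],[0.1,-31.4,0.5,-6.8,0,0,0],[0.1,-31.4,0.5,-6.8,0,0,0]]]}}

```text
clock: 6.3
tool_pos: [0.3978, -0.1516, 0.0544]
eef_rot: [-0.05, 0.991, -0.006, -0.125]
contact_force: [-0.1, 0.6, -2.9]
opening: 0.247
finger_force: 54.9
```

Run:
```python
from h import *
where()
for p in(0,.06,.12,.18,.24,.27,.3):bar(-109,86,0,p,say=str(p))
```

```text
bar local mm -110.1 85.3 0.8 dyaw -0.0029 pitch -0.0025 F [-0.1  0.6 -2.9] clk 6.3 q [ 0.28  0.87 -0.13  2.07  0.38  0.47  1.49] open 0.247
0 shift [-1.2, 0.7, 0.6] turn [0.05, -0.14, -0.16]
0.06 shift [2.3, 0.6, 0.3] turn [0.05, -3.58, -0.16]
0.12 shift [5.7, 0.6, 0.2] turn [0.04, -7.02, -0.16]
0.18 shift [9.1, 0.6, 0.3] turn [0.04, -10.45, -0.16]
0.24 shift [12.6, 0.6, 0.7] turn [0.03, -13.89, -0.17]
0.27 shift [14.3, 0.6, 0.9] turn [0.03, -15.61, -0.17]
0.3 shift [15.9, 0.6, 1.2] turn [0.03, -17.33, -0.17]
```

Call:
{"fn": "move_arm", "kwargs": {"newtons": 60, "targets": [[[0.1,-0.5,0.6,0.6,0,-1,0],[0.1,2.3,0.6,0.3,0,-3.6,0],[0.1,5.7,0.6,0.2,0,-7,0],[0.1,9.1,0.6,0.3,0,-10.4,0],[0.1,12.6,0.6,0.7,0,-13.9,0],[0.1,13.7,0.6,0.8,0,-15,0],[0.1,13.7,0.6,0.8,0,-15,0],[0.1,13.7,0.6,0.8,0,-15,0]]]}}

```text
clock: 7.3
tool_pos: [0.3814, -0.1522, 0.0568]
eef_rot: [-0.051, 0.999, 0.0, -0.0]
contact_force: [-2.6, -0.8, -4.3]
opening: 0.242
finger_force: 60.0
```

Run:
```python
from h import *
where()
a=shot('side','d5',(290,180,450,300),5)
```

```text
bar local mm -113.3 86.4 6.0 dyaw -0.0015 pitch 0.2483 F [-2.6 -0.8 -4.3] clk 7.3 q [ 0.43  0.83 -0.27  2.33  1.56  0.2   0.36] open 0.242
```

View pics/d5.png

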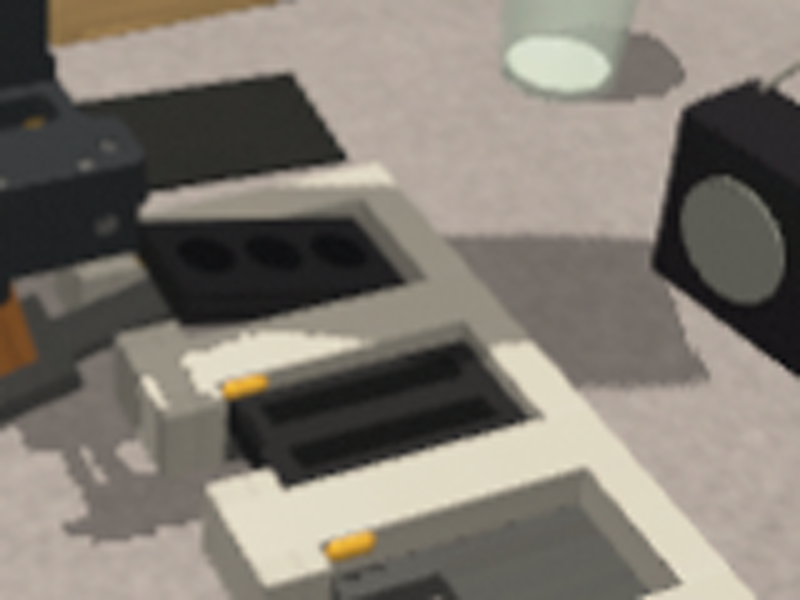

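Plate2's front end stands up on the toe, crop (170,300). Lower the bar again and see if the catches hold it.

Run:
```python
from h import *
for p in(.18,.12,.06,0):bar(-113,86,1,p,say=str(p))
bar(-142,86,1,0,say="out")
```

```text
0.18 shift [-3.1, -0.1, -0.6] turn [0.1, 4.07, -0.17]
0.12 shift [-6.5, -0.1, 0.2] turn [0.1, 7.51, -0.17]
0.06 shift [-9.8, -0.1, 1.1] turn [0.11, 10.94, -0.16]
0 shift [-13.0, -0.1, 2.2] turn [0.11, 14.38, -0.16]
out shift [16.0, -0.2, 2.2] turn [0.11, 14.38, -0.16]
```

Call:
{"fn": "move_arm", "kwargs": {"targets": [[[0.1,-3.1,0,-0.6,0,4,0],[0.1,-6.5,0,0.2,0,7.5,0],[0.1,-9.8,0,1.1,0,11,0],[0.1,-13,0,1.8,0,14.4,0],[0.1,0,0,1.8,0,14.4,0],[0.1,16,0,1.8,0,14.4,0],[0.1,16,0,1.8,0,14.4,0],[0.1,16,0,1.8,0,14.4,0]]]}}

```text
clock: 8.35
tool_pos: [0.3666, -0.1538, 0.0551]
eef_rot: [-0.05, 0.991, -0.005, -0.124]
contact_force: [-0.2, 0.2, -3.6]
opening: 0.246
finger_force: 60.0
```

Run:
```python
from h import *
where()
bar(-142,86,50,say="up");bar(-140,0,50,say="next");bar(-140,0,2,say="down")
a=shot('side','d6',(290,180,450,300),5)
```

```text
bar local mm -141.4 86.3 1.5 dyaw -0.0019 pitch -0.0014 F [-0.2  0.2 -3.6] clk 8.35 q [ 0.5   0.89 -0.47  2.15  0.83  0.58  1.03] open 0.246
up shift [12.7, -0.3, -46.8] turn [0.13, -0.08, -0.08]
next shift [10.6, -86.3, -47.5] turn [0.13, -0.08, -0.08]
down shift [-1.2, -86.3, -1.0] turn [0.13, -0.08, -0.08]
```

View pics/d6.png

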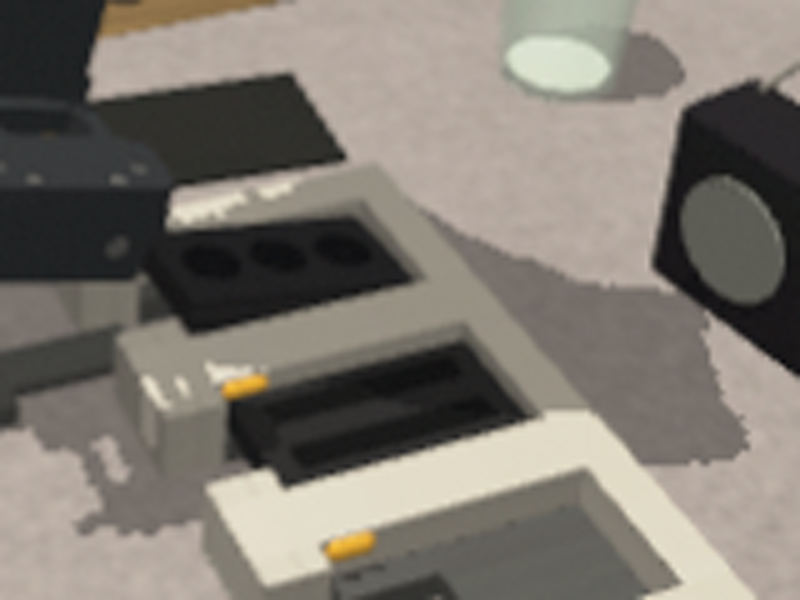

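Plate2 stays tilted on the catches. Now seat1.

Call:
{"fn": "move_arm", "kwargs": {"targets": [[[0.1,12.5,0,-46,0,0,0],[0.1,12,-43,-47,0,0,0],[0.1,10.6,-86,-47.5,0,0,0],[0.1,10.6,-86.3,-47.5,0,0,0],[0.1,5,-86.3,-24,0,0,0],[0.1,-1.2,-86.3,-1,0,0,0],[0.1,-1.2,-86.3,-1,0,0,0],[0.1,-1.2,-86.3,-1,0,0,0]]]}}

```text
clock: 9.4
tool_pos: [0.377, -0.2388, 0.0559]
eef_rot: [-0.051, 0.991, -0.005, -0.124]
contact_force: [-0.2, -0.0, -2.8]
opening: 0.247
finger_force: 60.0
```

Run:
```python
from h import *
where();bar(-109,0,1,say="in")
for p in(0.06,.12,.18,.24,.27):bar(-109,0,0,p,say=str(p))
```

```text
bar local mm -139.7 0.6 2.3 dyaw -0.0011 pitch -0.0015 F [-0.2 -0.  -2.8] clk 9.4 q [ 0.67  0.92 -0.49  2.02  0.81  0.69  1.24] open 0.247
in shift [-29.9, -0.6, -6.3] turn [0.14, -0.08, -0.03]
0.06 shift [-26.8, -0.6, -5.6] turn [0.14, -3.52, -0.03]
0.12 shift [-23.3, -0.7, -5.7] turn [0.14, -6.96, -0.04]
0.18 shift [-19.9, -0.7, -5.6] turn [0.14, -10.4, -0.04]
0.24 shift [-16.5, -0.7, -5.2] turn [0.14, -13.83, -0.05]
0.27 shift [-14.8, -0.7, -5.0] turn [0.14, -15.55, -0.05]
```

Call:
{"fn": "move_arm", "kwargs": {"targets": [[[0.1,-12,-0.6,-2.6,0,0,0],[0.1,-24,-0.6,-5,0,0,0],[0.1,-30,-0.6,-6.3,0,0,0],[0.1,-30,-0.6,-6,0,0,0],[0.1,-26.8,-0.6,-5.6,0,-3.5,0],[0.1,-23.3,-0.7,-5.7,0,-7,0],[0.1,-19.9,-0.7,-5.6,0,-10.4,0],[0.1,-16.5,-0.7,-5.2,0,-13.8,0],[0.1,-15.2,-0.7,-5,0,-15.2,0],[0.1,-15.2,-0.7,-5,0,-15.2,0]]]}}

```text
clock: 10.65
tool_pos: [0.3909, -0.2389, 0.0565]
eef_rot: [-0.05, 0.999, 0.001, 0.006]
contact_force: [-1.4, 0.3, -1.6]
opening: 0.243
finger_force: 60.0
```

Run:
```python
from h import *
where()
for p in(.18,.12,.06,0):bar(-113,0,1,p,say=str(p))
bar(-142,0,1,0,say="out")
```

```text
bar local mm -112.2 -0.9 6.0 dyaw -0.0024 pitch 0.26 F [-1.4  0.3 -1.6] clk 10.65 q [ 0.66  0.85 -0.33  2.19  1.11  0.27  1.01] open 0.243
0.18 shift [-2.9, 0.9, -0.8] turn [0.06, 4.58, -0.13]
0.12 shift [-6.3, 0.9, -0.0] turn [0.06, 8.02, -0.13]
0.06 shift [-9.6, 0.9, 0.9] turn [0.07, 11.46, -0.13]
0 shift [-12.8, 0.9, 2.1] turn [0.07, 14.9, -0.13]
out shift [16.2, 0.8, 1.8] turn [0.07, 14.9, -0.13]
```

Call:
{"fn": "move_arm", "kwargs": {"targets": [[[0.1,-3,0.9,-0.8,0,4.5,0],[0.1,-6.3,0.9,0,0,8,0],[0.1,-9.6,0.9,0.9,0,11.5,0],[0.1,-12.8,0.9,1.6,0,14.9,0],[0.1,0,0.9,1.5,0,14.9,0],[0.1,16,0.9,1.5,0,14.9,0],[0.1,28,0.9,-46,0,14.9,0],[0.1,28,0.9,-46,0,14.9,0]]]}}

```text
clock: 11.65
tool_pos: [0.3624, -0.2415, 0.104]
eef_rot: [-0.049, 0.991, -0.006, -0.122]
contact_force: [0.8, -0.1, -3.8]
opening: 0.248
finger_force: 60.0
```

Run:
```python
from h import *
where();where(M);bar(0,0,50,say="overmat",F=M);bar(0,0,4,say="down",F=M)
a=shot('side','d7',(290,180,450,300),5)
# plate1 check: crop intensity profile: compare seat1 region before/after
x=cv2.imread('pics/raw_d6.png',0).astype(int);y=cv2.imread('pics/raw_d7.png',0).astype(int)
# row profile through front of plate1, side image px
for c in(340,346,352,360):print(c,x[245:285:2,c].tolist(),y[245:285:2,c].tolist())
```

```text
bar local mm -154.2 -0.5 50.4 dyaw -0.0031 pitch 0.0041 F [ 0.8 -0.1 -3.8] clk 11.65 q [ 0.73  0.82 -0.55  2.05  0.75  0.75  1.3 ] open 0.248
bar local mm -124.2 -237.4 50.4 dyaw 0.0857 pitch 0.0041 F [ 0.8 -0.1 -3.8] clk 11.65 q [ 0.73  0.82 -0.55  2.05  0.75  0.75  1.3 ] open 0.248
overmat shift [-140.1, 226.3, -34.6] turn [-1.21, 0.24, 4.76]
down shift [-151.2, 226.3, 10.1] turn [-1.21, 0.24, 4.76]
340 [142, 146, 147, 146, 167, 184, 154, 54, 34, 33, 33, 30, 23, 22, 64, 211, 213, 218, 222, 222] [183, 150, 150, 151, 34, 32, 33, 33, 28, 26, 22, 23, 40, 95, 113, 146, 145, 149, 152, 153]
346 [146, 146, 146, 147, 128, 111, 70, 42, 27, 25, 45, 46, 47, 50, 49, 47, 146, 221, 221, 220] [223, 151, 150, 124, 31, 17, 16, 33, 34, 31, 33, 34, 29, 26, 27, 26, 115, 151, 151, 151]
352 [147, 147, 147, 136, 112, 84, 44, 24, 25, 43, 47, 45, 25, 26, 37, 50, 217, 220, 221, 221] [223, 193, 151, 98, 26, 20, 22, 33, 31, 17, 18, 30, 30, 29, 28, 27, 147, 150, 151, 151]
360 [147, 146, 136, 111, 83, 31, 24, 26, 42, 49, 42, 26, 24, 43, 69, 220, 221, 221, 221, 221] [150, 150, 139, 33, 19, 15, 29, 33, 25, 16, 22, 33, 26, 30, 41, 150, 150, 150, 150, 150]
```

View pics/d7.png

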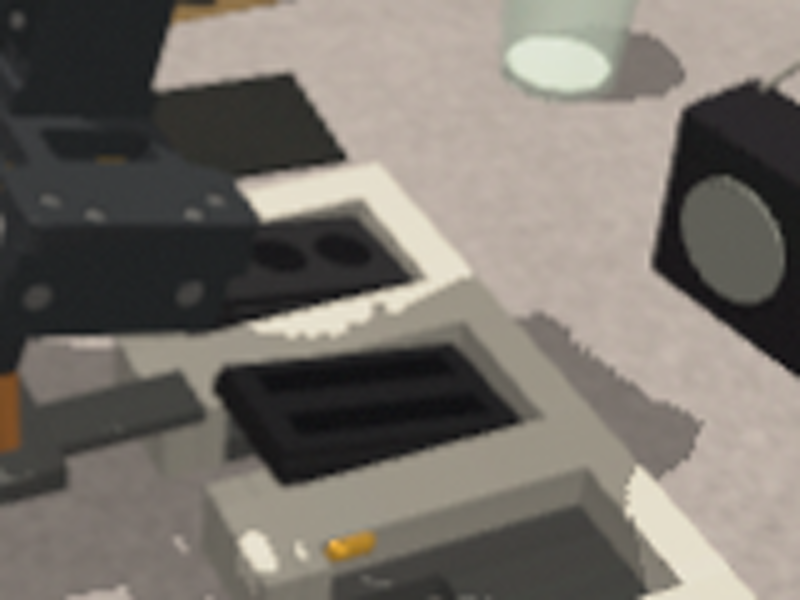

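Both plates prised. Return the bar to the mat.

Call:
{"fn": "move_arm", "kwargs": {"targets": [[[0.1,12,10,-45,0,0,0],[0.1,-5,50,-63,-0.2,0,1],[0.1,-40,100,-63,-0.4,0,2],[0.1,-80,150,-63,-0.8,0.1,3.4],[0.1,-115,195,-63,-1.2,0.2,4.8],[0.1,-134,226,-58,-1.2,0.2,4.8],[0.1,-140,226,-35,-1.2,0.2,4.8],[0.1,-146,226,-12,-1.2,0.2,4.8],[0.1,-146,226,-12,-1.2,0.2,4.8],[0.1,-146,226,-12,-1.2,0.2,4.8]]]}}

```text
clock: 12.95
tool_pos: [0.485, -0.0012, 0.0788]
eef_rot: [-0.007, 0.992, -0.0, -0.124]
contact_force: [0.3, -0.3, -2.9]
opening: 0.246
finger_force: 60.0
```

Run:
```python
from h import *
where(M);bar(0,0,3,say="down",F=M)
```

```text
bar local mm 1.6 0.7 25.2 dyaw 0.0004 pitch -0.0004 F [ 0.3 -0.3 -2.9] clk 12.95 q [ 0.25  0.92 -0.58  1.86  0.58  0.81  0.92] open 0.246
down shift [-3.9, -0.7, 21.9] turn [0.09, -0.02, 0.05]
```

Call:
{"fn": "move_arm", "kwargs": {"targets": [[[0.1,-2,-0.7,11,0,0,0],[0.1,-3.9,-0.7,21.5,0,0,0],[0.1,-3.9,-0.7,22,0,0,0],[0.1,-3.9,-0.7,22,0,0,0],[0.6,-3.9,-0.7,22,0,0,0],[0.6,-3.9,-0.7,22,0,0,0],[0.6,-3.9,-0.7,22,0,0,0],[0.6,8,-0.7,-25,0,0,0],[0.9,22,-0.7,-80,0,0,0],[0.9,29,-0.7,-108,0,0,0]]]}}

```text
clock: 14.2
tool_pos: [0.4844, -0.0016, 0.1932]
eef_rot: [-0.007, 0.992, 0.0, -0.122]
contact_force: [0.0, 0.1, -0.1]
opening: 0.803
finger_force: 0.0
```

Run:
```python
from h import *
i=r.camera_info("side")
def plate(L,y,t=.17):
    L=np.array(L,float);x=50-(50-L[:,0])*np.cos(t)+L[:,2]*np.sin(t);z=12+(50-L[:,0])*np.sin(t)+L[:,2]*np.cos(t)
    return W(H,np.c_[x,L[:,1]+y,z]/1000)
P=[(-50,25,13),(-50,-25,13),(50,-25,13),(50,25,13),(-50,28,8),(-50,-28,8),(-50,-28,0)]
for t in(.14,.17,.2):print(t,((proj(i,plate(P,0,t))-[290,180])*5).round(0).tolist())
k=r.get_state();print(k["q"].round(2))
go(plate([(-44,0,4)],86)[0],H[2],.17,0,"plate2 grip, tip at +4")
p=plate([(-44,0,4)],86)[0]
go(p+[0,0,.06],H[2],.17,0,"above")
```

```text
0.14 [[233.0, 359.0], [293.0, 447.0], [533.0, 408.0], [464.0, 327.0], [228.0, 364.0], [294.0, 464.0], [290.0, 481.0]]
0.17 [[236.0, 352.0], [296.0, 440.0], [534.0, 408.0], [465.0, 327.0], [230.0, 358.0], [297.0, 457.0], [292.0, 475.0]]
0.2 [[239.0, 345.0], [299.0, 433.0], [535.0, 408.0], [466.0, 327.0], [232.0, 351.0], [299.0, 450.0], [294.0, 468.0]]
[ 0.31  0.76 -0.68  1.79  0.45  1.02  1.01]
plate2 grip, tip at +4 shift [-23.1, -141.9, 160.2] turn [1.15, -4.3, -4.92]
above shift [-8.5, -141.8, 102.0] turn [1.15, -4.3, -4.92]
```

Run:
```python
from h import *
i=r.camera_info("side")
P=[(52.5,-29.5,30),(52.5,29.5,30),(-77,-18,30),(-77,-68,30),(50,-25,25),(50,25,25),(-50,-25,25)]
print(((proj(i,W(H,np.array(P)/1000))-[290,180])*5).round(0).tolist())
k=shot('wrist','w8',(100,130,300,280),4)
import pickle;pickle.dump(k,open('w8.pkl','wb'))
```

```text
[[543.0, 405.0], [461.0, 309.0], [206.0, 474.0], [267.0, 574.0], [529.0, 409.0], [460.0, 328.0], [284.0, 478.0]]
```

View pics/w8.png

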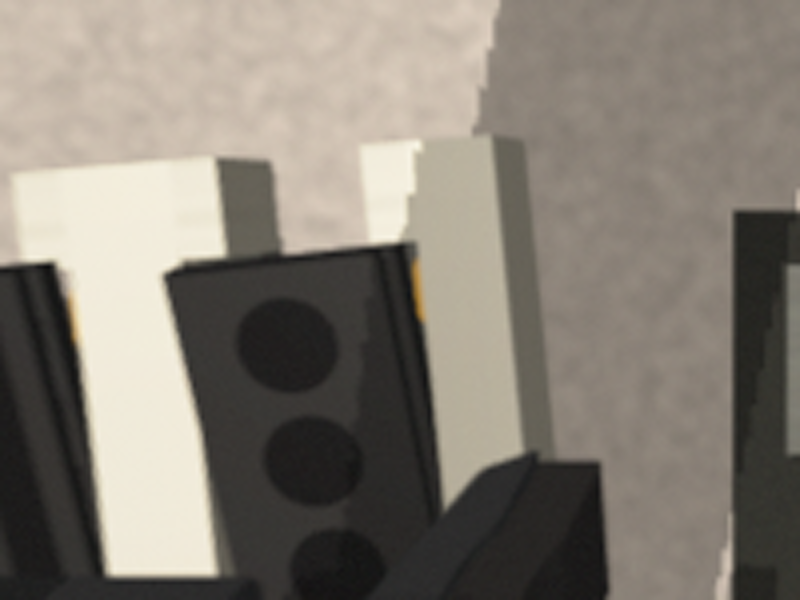

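Plate2 is up; its front top edge in the crop runs (165,273)-(375,248), step edge to (412,243).

```bash
cat >> h.py <<'E'
def plate(L,y,t=.17,dx=0.):
    L=np.array(L,float);x=dx+50-(50-L[:,0])*np.cos(t)+L[:,2]*np.sin(t);z=12+(50-L[:,0])*np.sin(t)+L[:,2]*np.cos(t)
    return W(H,np.c_[x,L[:,1]+y,z]/1000)
E
python3 - <<'E'
from h import *
import pickle
i=pickle.load(open('w8.pkl','rb'))
for t in(.14,.17,.2):
  for dx in(0,-3):print(t,dx,((proj(i,plate([(-50,-25,13),(-50,25,13),(-50,28,8)],86,t,dx))-[100,130])*4).round(0).tolist())
print(((proj(i,W(H,np.array([(-77,68,30),(-77,104,30),(-77,18,30)])/1000))-[100,130])*4).round(0).tolist())
E
```

```text
0.14 0 [[190.0, 283.0], [395.0, 265.0], [414.0, 260.0]]
0.14 -3 [[189.0, 270.0], [393.0, 252.0], [412.0, 248.0]]
0.17 0 [[184.0, 287.0], [390.0, 269.0], [410.0, 263.0]]
0.17 -3 [[183.0, 275.0], [389.0, 256.0], [408.0, 251.0]]
0.2 0 [[178.0, 292.0], [386.0, 273.0], [406.0, 267.0]]
0.2 -3 [[177.0, 279.0], [385.0, 261.0], [405.0, 255.0]]
[[222.0, 159.0], [366.0, 146.0], [22.0, 176.0]]
```

Run:
```python
from h import *
p=plate([(-46,0,4)],85.5,.17,-3.5)[0]
go(p+[0,0,.05],H[2],.17,0,"above");go(p,H[2],.17,0,"grip")
```

```text
above shift [-4.5, -143.2, 115.2] turn [1.15, -4.09, -4.92]
grip shift [-16.5, -143.3, 163.8] turn [1.15, -4.09, -4.92]
```

Call:
{"fn": "move_arm", "kwargs": {"targets": [[[0.8,-2,-50,10,0.4,-1.4,-1.7],[0.8,-3,-100,50,0.8,-2.8,-3.4],[0.8,-4.5,-143,90,1.15,-4.1,-4.9],[0.8,-4.5,-143,115,1.15,-4.1,-4.9],[0.8,-4.5,-143,115,1.15,-4.1,-4.9],[0.8,-4.5,-143,115,1.15,-4.1,-4.9]]]}}

```text
clock: 15.0
tool_pos: [0.4628, -0.1443, 0.0784]
eef_rot: [-0.052, 0.995, -0.004, -0.087]
contact_force: [-0.4, -0.7, -0.1]
opening: 0.8
finger_force: 0.0
```

Run:
```python
from h import *
p=plate([(-46,0,4)],85.5,.17,-3.5)[0]
go(p,H[2],.17,0,"grip");print(r.get_state()["opening"],r.get_state()["contact_force"])
```

```text
grip shift [-9.8, -0.4, 45.2] turn [0.02, -0.3, 0.05]
0.7999982172550809 [-0.37859995 -0.72056083 -0.0800418 ]
```

Call:
{"fn": "move_arm", "kwargs": {"newtons": 30, "targets": [[[0.8,-5,-0.4,23,0,-0.3,0],[0.8,-8.5,-0.4,39,0,-0.3,0],[0.8,-9.8,-0.4,45,0,-0.3,0],[0.8,-9.8,-0.4,45,0,-0.3,0]]]}}

```text
clock: 15.5
tool_pos: [0.4639, -0.1451, 0.0321]
eef_rot: [-0.051, 0.995, -0.004, -0.086]
contact_force: [0.3, -0.0, 0.8]
opening: 0.796
finger_force: 0.2
```

Run:
```python
from h import *
p=plate([(-46,0,4)],85.5,.17,-3.5)[0]
go(p,H[2],.17,0,"grip");k=r.get_state();print(k["contact_force"],k["tool_pos"])
```

```text
grip shift [-0.8, 0.5, -0.2] turn [-0.01, -0.08, 0.01]
[ 0.31842923 -0.01667291  0.75999802] [ 0.463862   -0.14507591  0.0320956 ]
```

Call:
{"fn": "move_arm", "kwargs": {"newtons": 30, "targets": [[[0.4,-0.8,0.5,0,0,0,0],[0.4,-0.8,0.5,0,0,0,0],[0.4,-0.8,0.5,0,0,0,0],[0.4,-0.8,0.5,0,0,0,0],[0.4,1,0.5,-10,0,0,0],[0.4,3,0.5,-20,0,0,0]]]}}

```text
clock: 16.25
tool_pos: [0.4637, -0.1448, 0.0524]
eef_rot: [-0.051, 0.995, -0.004, -0.086]
contact_force: [-0.5, 0.6, -0.8]
opening: 0.629
finger_force: 30.0
```

Run:
```python
from h import *
p=W(C,[-.043,.082,.011])[0]
go(p+[0,0,.14],C[2],0,0,"high");go(p+[0,0,.04],C[2],0,0,"mid");go(p,C[2],0,0,"place")
```

```text
high shift [-37.6, 454.8, -106.4] turn [0.09, -9.86, -0.77]
mid shift [-54.7, 454.8, -7.9] turn [0.09, -9.86, -0.77]
place shift [-61.6, 454.8, 31.5] turn [0.09, -9.86, -0.77]
```

Call:
{"fn": "move_arm", "kwargs": {"targets": [[[0.4,8,0,-50,0,0,0],[0.4,17,0,-100,0,0,0],[0.4,10,55,-106,0,-3,0],[0.4,2,115,-106,0,-6,0],[0.4,-6,175,-106,0,-9.8,-0.4],[0.4,-14,235,-106,0,-9.8,-0.8],[0.4,-22,295,-106,0,-9.8,-0.8],[0.4,-30,355,-106,0,-9.8,-0.8],[0.4,-37,413,-106,0,-9.8,-0.8],[0.4,-37.6,455,-106,0,-9.8,-0.8]]]}}

```text
clock: 17.5
tool_pos: [0.4715, 0.3166, 0.1505]
eef_rot: [-0.059, 0.998, 0.002, -0.0]
contact_force: [-0.0, -0.2, -1.8]
opening: 0.626
finger_force: 30.0
```

Call:
{"fn": "move_arm", "kwargs": {"targets": [[[0.4,0,0,0,0,0,0],[0.4,0,0,0,0,0,0]]]}}

```text
clock: 17.75
tool_pos: [0.4721, 0.3119, 0.1498]
eef_rot: [-0.058, 0.998, -0.0, -0.001]
contact_force: [-0.1, -0.9, -2.0]
opening: 0.626
finger_force: 30.0
```

Run:
```python
from h import *
p=W(C,[-.043,.082,.011])[0]
go(p+[0,0,.04],C[2],0,0,"mid");go(p,C[2],0,0,"place");print(r.get_state()["opening"])
a=shot('wrist','w9',(0,0,640,400),1)
```

```text
mid shift [-0.4, 1.4, 98.8] turn [-0.04, -0.09, 0.0]
place shift [-0.5, 1.4, 138.8] turn [-0.04, -0.09, 0.0]
0.6256445359674818
```

View pics/w9.png

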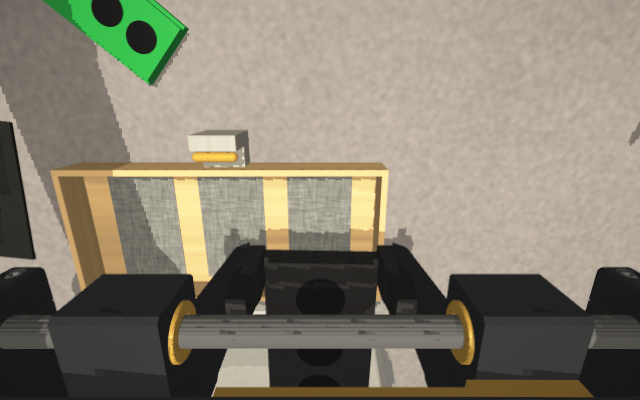

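Plate2 hangs level between the fingers at (320,300), aligned with the felt of bay2 (columns 288-350). Lower and release.

Call:
{"fn": "move_arm", "kwargs": {"targets": [[[0.4,-0.4,1.4,50,0,0,0],[0.4,-0.4,1.4,98,0,0,0],[0.4,-0.5,1.4,120,0,0,0],[0.4,-0.5,1.4,132,0,0,0],[0.4,-0.5,1.4,138.5,0,0,0],[0.4,-0.5,1.4,138.5,0,0,0],[0.4,-0.5,1.4,138.5,0,0,0]]]}}

```text
clock: 18.68
tool_pos: [0.473, 0.3152, 0.0123]
eef_rot: [-0.058, 0.998, 0.001, 0.0]
contact_force: [-1.3, 1.0, -1.3]
opening: 0.63
finger_force: 30.0
```

Call:
{"fn": "move_arm", "kwargs": {"targets": [[[0.72,0,0,0.5,0,0,0],[0.72,0,0,0.5,0,0,0],[0.72,0,0,0.5,0,0,0],[0.72,0,0,-8,0,0,0],[0.72,0,0,-40,0,0,0],[0.8,0,0,-100,0,0,0],[0.8,0,0,-140,0,0,0]]]}}

```text
clock: 19.55
tool_pos: [0.4729, 0.3153, 0.1543]
eef_rot: [-0.058, 0.998, 0.001, 0.0]
contact_force: [0.4, 0.2, -0.6]
opening: 0.803
finger_force: 0.0
```

Run:
```python
from h import *
p=plate([(-46,0,4)],-.5,.17,-3.0)[0]
print(r.get_state()["q"].round(2))
go(p+[0,0,.12],H[2],.17,0,"high");go(p+[0,0,.05],H[2],.17,0,"above")
```

```text
[-0.33  0.78 -0.58  1.81  0.62  0.74  0.44]
high shift [62.3, -541.7, 0.6] turn [0.09, 9.79, 0.79]
above shift [62.4, -541.9, 70.6] turn [0.09, 9.79, 0.79]
```

Call:
{"fn": "move_arm", "kwargs": {"targets": [[[0.8,7,-60,0,0,1,0],[0.8,14,-120,0,0,2,0],[0.8,21,-180,0,0,3,0],[0.8,28,-240,0,0,4,0.2],[0.8,35,-300,0,0,5,0.4],[0.8,42,-360,0,0,6.5,0.6],[0.8,49,-420,0,0,8,0.8],[0.8,56,-480,20,0,9,0.8],[0.8,62,-540,50,0,9.8,0.8],[0.8,62.4,-542,70,0,9.8,0.8]]]}}

```text
clock: 20.8
tool_pos: [0.4723, -0.2363, 0.0798]
eef_rot: [-0.047, 0.995, -0.006, -0.086]
contact_force: [0.2, 0.5, 0.1]
opening: 0.798
finger_force: 0.0
```

Call:
{"fn": "move_arm", "kwargs": {"targets": [[[0.8,0,0,0,0,0,0],[0.8,0,0,0,0,0,0]]]}}

```text
clock: 21.05
tool_pos: [0.4743, -0.2285, 0.0818]
eef_rot: [-0.053, 0.995, -0.004, -0.085]
contact_force: [0.6, 0.6, 1.0]
opening: 0.797
finger_force: 0.0
```

Run:
```python
from h import *
p=plate([(-46,0,4)],-.5,.17,-3.0)[0]
go(p,H[2],.17,0,"grip");k=r.get_state();print(k["opening"],k["contact_force"],k["tool_pos"])
```

```text
grip shift [-7.9, -1.5, 49.0] turn [0.05, -0.01, 0.16]
0.7974067075214808 [0.61071258 0.56899654 0.96344087] [ 0.47427989 -0.2284997   0.08180052]
```

Call:
{"fn": "move_arm", "kwargs": {"newtons": 30, "targets": [[[0.8,-4,-1.5,25,0,0,0],[0.8,-7,-1.5,42,0,0,0],[0.8,-7.9,-1.5,48,0,0,0],[0.8,-7.9,-1.5,48.5,0,0,0],[0.8,-7.9,-1.5,48.5,0,0,0]]]}}

```text
clock: 21.68
tool_pos: [0.4735, -0.232, 0.0321]
eef_rot: [-0.051, 0.995, -0.004, -0.085]
contact_force: [-1.0, 0.5, 0.3]
opening: 0.797
finger_force: 0.2
```

Run:
```python
from h import *
p=plate([(-46,0,4)],-.5,.17,-3.0)[0]
go(p,H[2],.17,0,"grip");k=r.get_state();print(k["opening"],k["contact_force"],k["tool_pos"])
```

```text
grip shift [-0.6, 1.9, -0.2] turn [-0.0, -0.05, -0.0]
0.7973342467618504 [-1.02702693  0.50851826  0.29486277] [ 0.4735282  -0.23195558  0.03212831]
```

Call:
{"fn": "move_arm", "kwargs": {"newtons": 30, "targets": [[[0.4,-0.6,1.9,0,0,0,0],[0.4,-0.6,1.9,0,0,0,0],[0.4,-0.6,1.9,0,0,0,0],[0.4,-0.6,1.9,0,0,0,0],[0.4,1,1.9,-10,0,0,0],[0.4,3,1.9,-20,0,0,0]]]}}

```text
clock: 22.42
tool_pos: [0.4729, -0.2299, 0.0522]
eef_rot: [-0.051, 0.995, -0.004, -0.086]
contact_force: [-0.4, 0.4, -0.8]
opening: 0.625
finger_force: 30.0
```

Run:
```python
from h import *
p=W(C,[-.043,-.082,.011])[0];print(r.get_state()["opening"])
go(p+[0,0,.14],C[2],0,0,"high")
```

```text
0.6247378656565978
high shift [-39.3, 376.5, -106.8] turn [0.12, -9.89, -0.76]
```

Call:
{"fn": "move_arm", "kwargs": {"targets": [[[0.4,8,0,-50,0,0,0],[0.4,17,0,-100,0,0,0],[0.4,8,50,-106,0,-3,0],[0.4,0,105,-106,0,-6,0],[0.4,-8,160,-106,0,-9.8,-0.4],[0.4,-16,215,-106,0,-9.8,-0.8],[0.4,-24,270,-106,0,-9.8,-0.8],[0.4,-32,325,-106,0,-9.8,-0.8],[0.4,-39,376,-106,0,-9.8,-0.8],[0.4,-39,376,-106,0,-9.8,-0.8]]]}}

```text
clock: 23.68
tool_pos: [0.4906, 0.1558, 0.1507]
eef_rot: [-0.062, 0.998, 0.003, 0.0]
contact_force: [-0.4, -0.4, -0.7]
opening: 0.629
finger_force: 30.0
```

Run:
```python
from h import *
p=W(C,[-.043,-.082,.011])[0]
go(p,C[2],0,0,"place");k=r.get_state();print(k["opening"],k["tool_pos"])
```

```text
place shift [0.3, -6.4, 139.6] turn [0.36, 0.07, 0.51]
0.6291434092198036 [0.4905783  0.15583582 0.15065438]
```

Call:
{"fn": "move_arm", "kwargs": {"targets": [[[0.4,0,0,0,0,0,0],[0.4,0,0,40,0,0,0],[0.4,0,0,85,0,0,0],[0.4,0,0,110,0,0,0],[0.4,0,0,110,0,0,0],[0.4,0,0,110,0,0,0]]]}}

```text
clock: 24.42
tool_pos: [0.4916, 0.1488, 0.0406]
eef_rot: [-0.057, 0.998, 0.001, 0.0]
contact_force: [0.1, 1.0, -1.1]
opening: 0.63
finger_force: 30.0
```

Run:
```python
from h import *
p=W(C,[-.043,-.082,.011])[0]
go(p,C[2],0,0,"place")
```

```text
place shift [0.3, 1.6, 29.6] turn [0.06, 0.01, -0.07]
```

Call:
{"fn": "move_arm", "kwargs": {"targets": [[[0.4,0.3,1.6,15,0,0,0],[0.4,0.3,1.6,24,0,0,0],[0.4,0.3,1.6,29,0,0,0],[0.4,0.3,1.6,29,0,0,0],[0.72,0.3,1.6,29,0,0,0],[0.72,0.3,1.6,29,0,0,0],[0.72,0.3,1.6,29,0,0,0],[0.72,0.3,1.6,20,0,0,0],[0.72,0.3,1.6,-30,0,0,0],[0.72,0.3,1.6,-85,0,0,0]]]}}

```text
clock: 25.68
tool_pos: [0.49, 0.1508, 0.126]
eef_rot: [-0.058, 0.998, 0.0, -0.001]
contact_force: [1.2, -0.2, -0.2]
opening: 0.718
finger_force: 0.0
```

Run:
```python
from h import *
i=r.camera_info("scene");j=r.camera_info("side")
for th in(1.55,1.6,1.65,1.7,1.75,1.8,1.85):
    P=[(63-129*np.cos(th)+8*np.sin(th)*q,y,34+129*np.sin(th)+8*np.cos(th)*q) for y in(-139,139) for q in (0,1)]
    X=W(C,np.array(P)/1000);print(th,proj(i,X).round(1).tolist(),proj(j,X).round(1).tolist())
a=cv2.imread('pics/s0.png')[140:210,380:480];b=cv2.imread('pics/d0.png')[80:150,300:370]
def edge(c):  # strongest bright rows
    return c
c=np.hstack([cv2.resize(a,(400,280),interpolation=2),cv2.resize(b,(280,280),interpolation=2)])
k=shot('wrist','w10')
w=cv2.imread('pics/raw_w10.png');cv2.imwrite('pics/last.png',np.vstack([np.hstack([c,np.zeros((280,120,3),np.uint8)]),cv2.resize(w[60:380,60:580],(520,320))[:, :].copy() if 0 else np.hstack([cv2.resize(w,(512,320)),np.zeros((320,288,3),np.uint8)])]))
```

```text
1.55 [[387.7, 181.7], [390.7, 182.8], [458.1, 141.3], [460.9, 142.2]] [[348.8, 120.2], [351.7, 119.7], [306.1, 87.2], [308.6, 86.8]]
1.6 [[390.1, 182.7], [393.1, 184.0], [460.4, 142.1], [463.2, 143.1]] [[351.2, 119.9], [354.1, 119.5], [308.1, 86.9], [310.6, 86.8]]
1.65 [[392.5, 183.8], [395.5, 185.4], [462.6, 143.0], [465.5, 144.2]] [[353.5, 119.7], [356.5, 119.5], [310.1, 86.8], [312.6, 86.8]]
1.7 [[394.9, 185.1], [397.9, 186.8], [464.9, 144.0], [467.7, 145.3]] [[355.9, 119.6], [358.8, 119.6], [312.1, 86.9], [314.6, 86.9]]
1.75 [[397.3, 186.6], [400.3, 188.4], [467.1, 145.1], [469.9, 146.6]] [[358.2, 119.6], [361.0, 119.8], [314.1, 87.0], [316.5, 87.2]]
1.8 [[399.7, 188.1], [402.6, 190.1], [469.3, 146.4], [472.1, 148.0]] [[360.5, 119.8], [363.3, 120.1], [316.1, 87.2], [318.5, 87.5]]
1.85 [[402.0, 189.8], [404.9, 192.0], [471.5, 147.7], [474.2, 149.5]] [[362.7, 120.1], [365.4, 120.6], [318.0, 87.5], [320.3, 88.0]]
```

View pics/last.png

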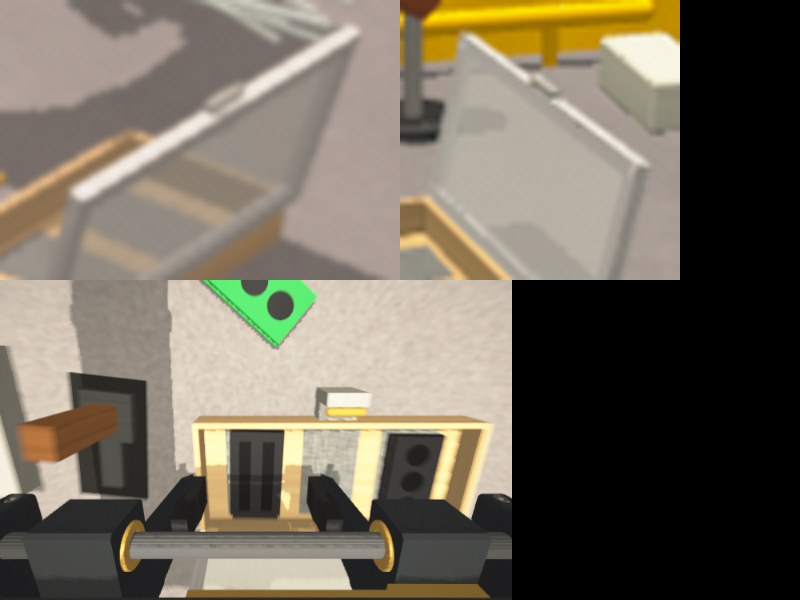

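Plates lie flat in bays 0 and 2, the bar stands on its mat; cover corners give an angle of about 1.75 rad. Go behind the cover.

Run:
```python
from h import *
go(W(C,[.13,.04,.26])[0],C[2],0,0,"high")
go(W(C,[.13,.04,.137])[0],C[2],0,0,"low")
```

```text
high shift [-172.1, 120.4, -126.2] turn [0.21, 0.4, 0.04]
low shift [-171.2, 120.0, -3.2] turn [0.21, 0.4, 0.04]
```

Call:
{"fn": "move_arm", "kwargs": {"targets": [[[0.3,0,0,-62,0,0,0],[0,0,20,-124,0,0,0],[0,-45,60,-130,0,0,0],[0,-95,100,-130,0,0,0],[0,-145,120,-130,0,0,0],[0,-172,120,-126,0,0,0],[0,-172,120,-126,0,0,0],[0,-172,120,-80,0,0,0],[0,-172,120,-30,0,0,0],[0,-172,120,-3,0,0,0]]]}}

```text
clock: 26.98
tool_pos: [0.645, 0.2886, 0.1257]
eef_rot: [-0.059, 0.998, -0.0, -0.003]
contact_force: [0.3, -0.0, 0.6]
opening: 0.004
finger_force: 0.0
```

Run:
```python
from h import *
k=r.get_state();print(k["opening"],k["contact_force"],k["q"].round(2))
for th in(1.75,1.6,1.4,1.2,1.0,.8,.6,.45,.3,.2,.12):
    d=105;x=63-d*np.cos(th)+8*np.sin(th)+9;z=34+d*np.sin(th)+8*np.cos(th)
    go(W(C,np.array([x,40,z])/1000)[0],C[2],0,0,str(th))
```

```text
0.0043677742282493 [ 0.29957672 -0.04400097  0.58305968] [-0.2   0.99 -0.63  1.36  0.62  0.99  0.74]
1.75 shift [27.3, 2.5, -10.1] turn [-0.04, -0.3, 0.08]
1.6 shift [42.8, 2.5, -12.8] turn [-0.04, -0.3, 0.08]
1.4 shift [63.8, 2.5, -12.8] turn [-0.04, -0.3, 0.08]
1.2 shift [84.4, 2.6, -8.7] turn [-0.04, -0.3, 0.08]
1.0 shift [103.8, 2.6, -0.5] turn [-0.04, -0.3, 0.08]
0.8 shift [121.2, 2.6, 11.4] turn [-0.04, -0.3, 0.08]
0.6 shift [135.8, 2.7, 26.5] turn [-0.04, -0.3, 0.08]
0.45 shift [144.7, 2.7, 39.5] turn [-0.04, -0.3, 0.08]
0.3 shift [151.5, 2.7, 53.8] turn [-0.04, -0.3, 0.08]
0.2 shift [154.8, 2.7, 63.8] turn [-0.04, -0.3, 0.08]
0.12 shift [156.7, 2.7, 72.0] turn [-0.04, -0.3, 0.08]
```

Call:
{"fn": "move_arm", "kwargs": {"targets": [[[0,27,2,-10,0,0,0],[0,43,2,-12.5,0,0,0],[0,64,2,-12.5,0,0,0],[0,84,2,-8.5,0,0,0],[0,104,2,-0.5,0,0,0],[0,121,2,11.5,0,0,0],[0,136,2,26.5,0,0,0],[0,145,2,39.5,0,0,0],[0,152,2,53,0,0,0],[0,155,2,60,0,0,0]]]}}

```text
clock: 28.22
tool_pos: [0.492, 0.2738, 0.0684]
eef_rot: [-0.058, 0.998, 0.001, -0.001]
contact_force: [1.1, -0.2, 1.4]
opening: 0.002
finger_force: 0.7
```

Run:
```python
from h import *
k=r.get_state();print(k["contact_force"])
for x,z in((-45,70),(-48,52),(-48,44),(-48,41),(-48,38)):
    go(W(C,np.array([x,40,z])/1000)[0],C[2],0,0,str((x,z)))
```

```text
[ 1.13858047 -0.15260408  1.37569043]
(-45, 70) shift [17.1, -0.5, -1.6] turn [0.07, -0.09, 0.05]
(-48, 52) shift [20.1, -0.5, 16.4] turn [0.07, -0.09, 0.05]
(-48, 44) shift [20.1, -0.5, 24.4] turn [0.07, -0.09, 0.05]
(-48, 41) shift [20.1, -0.5, 27.4] turn [0.07, -0.09, 0.05]
(-48, 38) shift [20.1, -0.5, 30.4] turn [0.07, -0.09, 0.05]
```

Call:
{"fn": "move_arm", "kwargs": {"targets": [[[0,8,0,-8,0,0,0],[0,20,0,-8,0,0,0],[0,20,0,4,0,0,0],[0,20,0,12,0,0,0],[0,20,0,18,0,0,0],[0,20,0,23,0,0,0],[0,20,0,27,0,0,0],[0,20,0,31,0,0,0],[0,20,0,31,0,0,0]]]}}

```text
clock: 29.35
tool_pos: [0.4729, 0.2718, 0.0416]
eef_rot: [-0.058, 0.998, -0.0, 0.001]
contact_force: [-10.5, -8.3, 53.9]
opening: 0.006
finger_force: 27.0
```

Run:
```python
from h import *
k=r.get_state();print(k["contact_force"],k["tool_pos"])
```

```text
[-10.48751896  -8.32461134  53.9136453 ] [0.47293779 0.27184771 0.04160288]
```

Call:
{"fn": "move_arm", "kwargs": {"targets": [[[0,0,0,-8,0,0,0],[0,0,0,-20,0,0,0],[0,0,0,-70,0,0,0],[0,0,0,-130,0,0,0],[0,0,-50,-190,0,0,0],[0,0,-110,-240,0,0,0],[0,0,-160,-250,0,0,0],[0,0,-160,-250,0,0,0],[0,0,-160,-250,0,0,0]]]}}

```text
clock: 30.48
tool_pos: [0.4927, 0.1119, 0.2865]
eef_rot: [-0.057, 0.998, 0.001, -0.0]
contact_force: [-0.6, 0.0, 0.5]
opening: 0.004
finger_force: 0.0
```

Run:
```python
from h import *
# code check: bar handle (wood colour) and cover in scene/side
i=r.camera_info("scene");j=r.camera_info("side")
for n,i,old in(("scene",i,"s0"),("side",j,"d0")):
    a=r.snapshot(n)[:,:,::-1].copy();cv2.imwrite(f'pics/fin_{n}.png',a);o=cv2.imread(f'pics/{old}.png')
    h=proj(i,W(M,[(0,0,.055)]))[0];x,y=h.astype(int)
    for im in(o,a):
        w=im[y-40:y+40,x-40:x+40].astype(int);b,g,rr=w[...,0],w[...,1],w[...,2]
        m=(rr-b>60)&(rr<190)&(rr-g>35);ys,xs=np.nonzero(m);print(n,"handle",m.sum(),xs.mean()+x-40,ys.mean()+y-40,"pred",h.round(1))
    # shut-cover rim: mean brightness along predicted front rim line at theta 0 and .09
    for th in(0,.05,.09,.13,.3):
        L=np.array([(63-126*np.cos(th)+8*np.sin(th),yy,34+126*np.sin(th)+8*np.cos(th)) for yy in np.linspace(30,135,40)])/1000
        q=proj(i,W(C,L)).round().astype(int);print(n,th,a[q[:,1],q[:,0]].mean(0).round(0),q[0],q[-1])
k=shot('wrist','w12');b=cv2.cvtColor(cv2.imread('pics/raw_w12.png'),cv2.COLOR_BGR2HSV)
w=cv2.imread('pics/raw_w12.png').astype(int);m=(w[...,2]-w[...,0]>60)&(w[...,2]-w[...,1]>35)&(w[...,2]<215)
n,lab,st,ce=cv2.connectedComponentsWithStats(m.astype(np.uint8))
print([(s[:4].tolist(),s[4]) for s in st[1:] if s[4]>60]);hb=proj(k,W(M,[(0,0,.013),(0,0,.098)]));print("wrist pred handle base/top",hb.round(0).tolist())
print("pred rim th0/.09",[proj(k,W(C,[(.063-.129*np.cos(t)+.008*np.sin(t),-.139,.034+.129*np.sin(t)+.008*np.cos(t)),(.063-.129*np.cos(t),.139,.042+.129*np.sin(t))])).round(1).tolist() for t in(0,.09)])
```

```text
scene handle 371 314.0916442048518 220.34770889487868 pred [316.4 220. ]
scene handle 302 302.99006622516555 212.62251655629137 pred [316.4 220. ]
scene 0 [223. 229. 236.] [388 184] [412 170]
scene 0.05 [189. 197. 211.] [389 181] [413 168]
scene 0.09 [158. 165. 181.] [389 180] [413 166]
scene 0.13 [152. 159. 174.] [389 178] [413 165]
scene 0.3 [150. 157. 173.] [392 172] [416 158]
side handle 470 314.1914893617021 188.1468085106383 pred [315.2 187.5]
side handle 430 298.4395348837209 191.25348837209302 pred [315.2 187.5]
side 0 [226. 234. 239.] [279 146] [268 132]
side 0.05 [214. 224. 229.] [279 144] [268 130]
side 0.09 [198. 212. 217.] [279 142] [268 128]
side 0.13 [189. 203. 210.] [280 140] [268 126]
side 0.3 [162. 172. 181.] [281 133] [270 120]
[([191, 102, 23, 29], np.int32(610)), ([288, 308, 5, 51], np.int32(133)), ([349, 310, 5, 54], np.int32(137)), ([323, 349, 18, 8], np.int32(93))]
wrist pred handle base/top [[230.0, 146.0], [208.0, 158.0]]
pred rim th0/.09 [[[301.5, 147.6], [532.7, 148.0]], [[301.0, 150.2], [538.8, 150.0]]]
```

Cover is shut (bright rim at the predicted θ=0 line in both views), but the bar was knocked aside. Locate it by fitting its handle and sole silhouettes.

Run:
```python
from h import *
from scipy.optimize import minimize,differential_evolution
cams={n:r.camera_info(n) for n in("scene","side","wrist")}
ims={"scene":cv2.imread('pics/fin_scene.png'),"side":cv2.imread('pics/fin_side.png'),"wrist":cv2.imread('pics/raw_w12.png')}
masks={}
for n,im in ims.items():
    w=im.astype(int);m=((w[...,2]-w[...,0]>35)&(w[...,2]-w[...,1]>20)&(w[...,2]<215)).astype(np.uint8)
    c=proj(cams[n],W(M,[(-.02,-.0,.05)]))[0].astype(int);k=np.zeros_like(m);k[max(c[1]-45,0):c[1]+45,max(c[0]-45,0):c[0]+45]=1;m&=k
    nn,lab,st,ce=cv2.connectedComponentsWithStats(m);b=1+np.argmax(st[1:,4]);masks[n]=(lab==b).astype(np.uint8);print(n,st[b],ce[b].round(1))
B=lambda x0,x1,y0,y1,z0,z1:np.array([(x,y,z) for x in(x0,x1) for y in(y0,y1) for z in(z0,z1)])/1000
def hull(i,p,L,z,shape):
    q=proj(i,W(p,L+[0,0,z]));h=cv2.convexHull((q*16).round().astype(np.int32));k=np.zeros(shape,np.uint8);cv2.fillConvexPoly(k,h,1,shift=4);return k
def cost(p):
    s=0
    for n in masks:
        k=hull(cams[n],p,B(-13,13,-11,11,10,95),p[3],masks[n].shape);s+=1-(k&masks[n]).sum()/max((k|masks[n]).sum(),1)
    return s
f=differential_evolution(cost,[(.42,.54),(-.06,.06),(-.5,.5),(-.002,.006)],seed=1,maxiter=60,popsize=12);print(f.x.round(4),f.fun)
im=ims["wrist"];g=im.mean(2);sat=np.ptp(im.astype(int),axis=2)
u=proj(cams["wrist"],W(f.x,[(0,0,0)]))[0].astype(int)
print("grey map around",u)
for v in range(u[1]-36,u[1]+84,4):print(v,' '.join('%3d'%(g[v,x] if sat[v,x]<45 else 999) for x in range(u[0]-60,u[0]+72,4)))
```

```text
scene [295 194  16  39 492] [302.2 213.3]
side [ 285  160   62   52 1010] [308.9 184.6]
wrist [ 190  101   44   30 1186] [211.  114.8]
[ 0.447  -0.0099  0.0606  0.002 ] 0.6363405395417591
grey map around [227 111]
75 161 163 158 106 112 107 110 107 111 109 106 105 109 106 107 107 106 106 110 107 107 107 167 163 170 171 163 163 166 166 167 161 161
79 166 168 167 112 113 106 108 110 105 109 110 105 104 107 108 105 105 104 109 110 106 107 158 157 161 154 157 163 165 163 168 170 165
83 169 169 163 112 106 109 109 109 109 110 105 106 110 107 111 109 105 107 111 110 107 110 159 166 159 157 161 163 159 165 164 165 163
87 158 169 162 111 110 109 110 110 107 111 106 110 110 109 107 109 108 108 107 111 105 150 160 159 162 159 163 162 163 169 158 162 169
91 159 159 163 108 104 110 114 114 105 108  65  65  69  72  82  86  97 110 112 111 109 162 168 163 167 165 164 162 163 163 159 166 164
95 160 164 167 109 105 114 110 106 106 109  64  63  65  65  63  63  63  63  67  66  49 164 166 165 162 163 173 167 171 162 167 165 166
99 167 170 163 109 109 114 108 110 110 109  65  65  65  65  64  63  64  62  
[... 2486 characters left out ...]
 158 169 169 158 161
175  81 108 111 111 110 112 110 108 108  32  31  29  30  29  30  33  38  30  29  31  43  42  44 148 160 159 166 170 169 162 165 166 158
179  81 112 110 112 114 111 114 107 110  29  30  29  27  29  30  31  31  31  32  28  30  45  43 152 163 155 159 162 159 168 163 158 165
183  81 108 110 109 112 114 110 108 111  29  31  30  30  28  30  30  31  30  32  30  32  42  43 151 163 170 165 165 169 165 160 159 161
187  83 108 111 112 112 109 113 111 108  33  29  30  30  29  31  29  29  31  30  30  31  44  43 163 159 169 166 165 158 156 161 166 162
191  81 105 112 113 109 117 110 109 105  32  29  29  30  29  29  28  30  28  30  31  29  43  43 162 167 160 169 165 159 156 161 165 161
```

Run:
```python
from h import *
k=r.camera_info("wrist")
B,e=fit([(k,np.array([(-25,-25,13),(-25,25,13),(25,25,13),(80,-11,9),(80,11,9)])/1000,[(205.5,89.5),(246,93.5),(244.5,132),(218.5,173),(235,173)])],[.45,0,0]);print(B.round(4),e)
ht=proj(k,W(B,[(-.013,-.011,.098),(.013,.011,.098)]));print(ht.round(0).tolist())
for n in("scene","side"):print(n,proj(r.camera_info(n),W(B,[(0,0,.055)])).round(1).tolist())
go((B[0],B[1],.16),B[2],.25,say="above");go((B[0],B[1],.075),B[2],.25,say="grip")
```

```text
[ 0.4459 -0.0084  0.0355] [-0.6 -0.8 -0.1 -1.2  0.9  1.6 -0.1 -0.3 -0.   1. ]
[[190.0, 101.0], [213.0, 130.0]]
scene [[302.9, 213.3]]
side [[297.7, 191.4]]
above shift [64.5, -116.8, 144.3] turn [-0.46, 14.2, 4.79]
grip shift [64.3, -117.0, 229.3] turn [-0.46, 14.2, 4.79]
```

Run:
```python
from h import *
go((.4459,-.0084,.155),.0355,0,say="above");go((.4459,-.0084,.075),.0355,0,say="grip")
```

```text
above shift [59.8, -117.2, 149.8] turn [0.14, -0.11, 4.8]
grip shift [59.6, -117.4, 229.8] turn [0.14, -0.11, 4.8]
```

Call:
{"fn": "move_arm", "kwargs": {"targets": [[[0.6,20,-40,30,0,0,1.6],[0.6,40,-80,70,0,0,3.2],[0.6,59.7,-117,110,0,0,4.8],[0.6,59.7,-117,150,0,0,4.8],[0.6,59.7,-117,150,0,0,4.8],[0.6,59.7,-117,150,0,0,4.8]]]}}

```text
clock: 31.38
tool_pos: [0.4472, -0.0082, 0.1372]
eef_rot: [-0.018, 1.0, 0.001, 0.0]
contact_force: [0.9, -0.1, 0.3]
opening: 0.6
finger_force: 0.0
```

Run:
```python
from h import *
go((.4459,-.0084,.075),.0355,0,say="grip")
```

```text
grip shift [1.4, -0.4, 81.2] turn [0.14, 0.02, -0.0]
```

Grip, lift 15 mm.

Call:
{"fn": "move_arm", "kwargs": {"newtons": 40, "targets": [[[0.6,1.4,-0.4,40,0,0,0],[0.6,1.4,-0.4,80,0,0,0],[0.6,1.4,-0.4,80,0,0,0],[0.1,1.4,-0.4,80,0,0,0],[0.1,1.4,-0.4,80,0,0,0],[0.1,1.4,-0.4,80,0,0,0],[0.1,1.4,-0.4,80,0,0,0],[0.1,1.4,-0.4,68,0,0,0],[0.1,1.4,-0.4,63,0,0,0],[0.1,1.4,-0.4,63,0,0,0]]]}}

```text
clock: 32.62
tool_pos: [0.445, -0.0107, 0.0737]
eef_rot: [-0.016, 1.0, 0.001, -0.0]
contact_force: [-0.0, 0.7, -2.8]
opening: 0.244
finger_force: 40.0
```

Run:
```python
import h
from h import *
k=r.get_state();print(k["opening"],k["tool_pos"],k["contact_force"])
# held bar: grasp at ~.073 above sole in bar; move origin to mat centre
go((M[0],M[1],k["tool_pos"][2]+.019),M[2],0,say="over")
```

```text
0.24420888417088935 [ 0.44504686 -0.0107162   0.07366566] [-0.01488943  0.66631151 -2.83524939]
over shift [-43.3, 7.4, -0.0] turn [0.08, -0.02, 1.02]
```

Call:
{"fn": "move_arm", "kwargs": {"targets": [[[0.1,-20,4,0,0,0,0.5],[0.1,-43.3,7.4,0,0,0,1],[0.1,-43.3,7.4,0,0,0,1],[0.1,-43.3,7.4,9,0,0,1],[0.1,-43.3,7.4,16,0,0,1],[0.1,-43.3,7.4,17,0,0,1],[0.1,-43.3,7.4,17,0,0,1]]]}}

```text
clock: 33.5
tool_pos: [0.4864, -0.0023, 0.057]
eef_rot: [-0.008, 1.0, -0.0, -0.001]
contact_force: [-3.3, -1.2, 11.2]
opening: 0.241
finger_force: 40.0
```

Call:
{"fn": "move_arm", "kwargs": {"targets": [[[0.6,0,0,0,0,0,0],[0.6,0,0,0,0,0,0],[0.6,0,0,0,0,0,0],[0.6,0,0,-40,0,0,0],[0.6,0,0,-100,0,0,0],[0.6,30,40,-150,0,0,0],[0.6,40,100,-200,0,0,0],[0.6,40,100,-200,0,0,0],[0.6,40,100,-200,0,0,0]]]}}

```text
clock: 34.62
tool_pos: [0.447, 0.0979, 0.2569]
eef_rot: [-0.008, 1.0, 0.0, 0.0]
contact_force: [-0.9, -0.6, -1.2]
opening: 0.603
finger_force: 0.0
```

Run:
```python
from h import *
print(r.get_state()["tool_pos"],r.get_state()["contact_force"])
for n,old in(("scene","s0"),("side","d0")):
    i=r.camera_info(n);a=r.snapshot(n)[:,:,::-1].copy();o=cv2.imread(f'pics/{old}.png')
    h=proj(i,W(M,[(0,0,.055)]))[0];x,y=h.astype(int)
    for im in(o,a):
        w=im[y-40:y+40,x-40:x+40].astype(int);m=((w[...,2]-w[...,0]>60)&(w[...,2]<190)&(w[...,2]-w[...,1]>35)).astype(np.uint8)
        nn,lab,st,ce=cv2.connectedComponentsWithStats(m);b=1+np.argmax(st[1:,4]);print(n,st[b,2:].tolist(),(ce[b]+[x-40,y-40]).round(1),"pred",h.round(1))
    for th in(0,.05,.09,.13):
        L=np.array([(63-126*np.cos(th)+8*np.sin(th),yy,34+126*np.sin(th)+8*np.cos(th)) for yy in np.linspace(30,135,40)])/1000
        q=proj(i,W(C,L)).round().astype(int);print(n,th,a[q[:,1],q[:,0]].mean().round(0))
    d=np.abs(a.astype(int)-o).max(2)
    for nm,X in(("tumbler",(.72,0,.04)),("cone",(.739,.148,.04))):
        u,v=proj(i,[X])[0].astype(int);print(nm,"changed px",(d[v-18:v+18,u-15:u+15]>40).mean().round(2))
```

```text
[0.44704772 0.09793174 0.25694715] [-0.9375283  -0.56298628 -1.20511671]
scene [14, 35, 359] [313.4 220.7] pred [316.4 220. ]
scene [13, 36, 298] [317.  217.9] pred [316.4 220. ]
scene 0 229.0
scene 0.05 199.0
scene 0.09 168.0
scene 0.13 162.0
tumbler changed px 0.0
cone changed px 0.01
side [15, 37, 436] [314.2 190.1] pred [315.2 187.5]
side [13, 38, 394] [315.6 187.2] pred [315.2 187.5]
side 0 233.0
side 0.05 222.0
side 0.09 209.0
side 0.13 201.0
tumbler changed px 0.0
cone changed px 0.0
```

```bash
python3 -c "
from plant import r
print(r.finish_job())"
```

```text
the job is handed in; nothing more can be done
None
```

The job is handed in with no score returned: both plates present (seat0 was empty) were prised with the bar and lie flat in the case, the cover is shut, the bar is back upright on its mat after being knocked aside once, and the tumbler and cone were unmoved in the final pictures, with the radio not re-measured but never approached.

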